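# Close a jar of fig jam in the lever capping press

## Robot

A 6-joint arm with a two-finger parallel gripper is mounted at the origin on a cart in front of the work surface, level with it; the furniture and walls round the work are solid. World frame = base frame: x ahead of the robot, y to its left, z up, the work surface at z = 0. Lengths are in m, angles in rad, forces in N, time in s.
With the tool pointing down it reaches from about 0.25 to 0.725 m from the base axis. Payload 4 kg.
Tool frame: the origin (TCP) lies midway between the tips of the shut fingers; the grasp point (between the pads) lies 19 mm behind it; z points along the fingers, y is the direction in which the jaws open and shut (so a half turn about z gives the same grasp; the last joint's range is limited). The gripper opens to 85 mm and grips with 20 to 120 N. Pads are 22 mm wide; open, the fingers measure 114 mm over their backs; the gripper's body (76 mm by 85 mm) begins 54 mm behind the grasp point. The pads swing forward as they close: fully open they stand 13 mm farther back than shut.
Start: joints at [-1.221, 0.241, 0.005, 1.335, 0, 1.571], TCP at [0.171, -0.47, 0.231] pointing down, gripper open.
Joint ranges: [-2.72, 2.72], [-1.05, 1.87], [-1.09, 1.28], [-1.99, 2.15], [-1.42, 1.44], [-3.14, 3.14]. Speed limits (rad/s): [2.79, 2.79, 3.14, 3.14, 3.14, 3.14].

## Interface

Orientations are given as a unit quaternion [x, y, z, w].
In Python, from workcell import get_obs, camera, camera_model, job_done, masks_of gives the robot as it stands.
- The arm moves only by the tool jog_arm, never from a script. Its argument "deltas" is a list that holds one entry, the list of rows, each a list of 7 numbers: the shift along the tool's x, y, z in mm, then the turn, a rotation vector about the tool's x, y, z in degrees, then the finger opening in mm, from 0 to 85.4. A call has 1 to 5 rows; each row shifts and turns the pose as measured when the row begins, along the tool's axes as they then stand; what a row does not reach is not made up. A row lasts 1/10 s, in which the tool goes at most 50 mm and 8.59 degrees, less where a joint would pass 70% of its speed; a pose out of reach is approached as far as the arm can. A call with a gripper value outside its range is refused whole. The fingers move at their own pace and stop on an object; the grip force is fixed at half the most. Time passes only in rows, so rows that do not move let the fingers close. It gives the time, the measured TCP pose, the force and the opening at its end, in the units of the state.
- get_obs(): the state, without advancing time (a new reading comes with each control period).
- camera(name): name is "scene" or "top"; returns the picture (420x560x3 uint8, red, green, blue); there is no depth.
- camera_model(name): a dict with "fovy" (degrees; the focal length in pixels is half the picture's height over the tangent of half this angle, whatever the lens; pixels are square), "cx", "cy" (the principal point, pixels), "pose" (4x4, takes a point from camera to world coordinates). Camera axes: x right, y down, z forward; pixel columns grow to the right and rows downward; lengths in m; the calibration is good to about 2 mm. A picture is of the moment at which its call begins. camera_model takes no time and is no camera call.
- job_done(): hands the job in, once; it reports no verdict.
Trained networks look in the newest picture that a camera, given by its name, has taken for a name from the list of things; names that differ only in an ending like _2 or _b are one class to them, and where a whole thing is asked for, a point or a joint stands for the part that bears it (a point fixed in the world has none). Each returns a list of dicts, best first, with "conf" (0 to 1); they miss things now and then, are a little off and sometimes report something else, mostly with a low value. They report only what shows in the picture. A call takes as long as a camera call.
- masks_of(target, camera): "pixels" (420x560 bool, what is visible of it) and "at" ([column, row] in pixels, amid what is visible of it).
The state is a dict: "clock": time; "joint_pos": joint angles; "joint_vel": joint speeds; "tau": joint torques, N m; "eef_pos": TCP position; "tool_rot": TCP orientation; "ft_force": force on the tool from outside, world axes, zero at the start; "ft_torque": the same for the moment, N m; "grip_width": finger opening in m.
Only numpy, scipy, OpenCV 4.12 (cv2) and the standard library are available. Lean on these libraries where they do the work, as an engineer would, in place of code of your own. Each camera call takes 0.05 s, during which the arm holds its last target. There are 200 camera calls.

## Task

Stand the short jam jar, whose lid is only laid on, in the round cradle of the capping press, push the carriage fully home under the press head, then pull the lever by its black grip forward and down past its first two clicks to the third so that the pad presses the lid home. The lever springs back if let go: finish still holding it at the third click, jar under pressure. Leave the ring mould, the steel bowl and the probe thermometer beside it where they stand.

Things in the scene. Friction and masses are not known exactly. Their poses are not given: they have to be found in the camera images.
- jar: Short round jam jar, loose, 0.17 to 0.36 kg. Origin: centre of its foot, z up. Glass 58 mm across up to 50 mm height; take it there, 30 to 40 mm up. The steel lid (52 mm across) cannot fall off: skirt 61 mm and top 74 mm above the foot while proud, 4 mm lower once home. The two taller closed jars (110 mm) at the back are bystanders.
- lid (a joint): How far the jar's lid is pressed down: 0 = laid on (4 mm proud), 0.004 m = fully home. It takes about 11 N to move it.
- press: Lever capping press, fixed. Origin: on the table under the ram's axis; x points to its back (the way the carriage goes in), y left, z up. Grey base 225 x 130 mm, column at the back, head 60 mm wide overhanging at 137 to 209 mm height, its front face 28 mm before the origin; the ram's top stands at 246 mm.
- cradle (a point): Centre of the floor of the cradle on the sliding carriage, 21 mm above the table. A steel rim 9 mm high, 63 mm inside and 72 mm outside, stands round it: the jar goes in with 2.5 mm to spare all round. Axes as the press. It moves with the carriage, from 105 mm in front of the ram's axis (fully out) to the axis.
- carriage (a joint): How far the carriage is pushed in: 0 = fully out, 0.105 m = fully home against the stop, jar under the ram. It slides along the press's x axis with about 2 N of friction and stays where it is left.
- carriage_knob (a point): Grip point of the carriage's black upright knob, 20 mm across, 90 mm in front of the cradle's centre on the carriage's tongue: 43 mm above the table; the knob's top is 51 mm and the tongue under it 21 mm above the table.
- lever (a joint): Lever angle, rad: 0 = up at rest, leaning 0.22 forward of upright; grows as the grip goes forward (press -x) and down. Clicks (sprung roller between pins) at 0.35, 0.70, 1.05; stop at 1.12. Springs back to 0 when let go. Takes 3 to 6 N at the grip, 7 to 10 N at the third click. The sprung pad goes down 24 mm per rad, meets the lid at about 0.4 and has it home before the third click.
- lever_grip (a point): Middle of the lever's black round grip bar: 22 mm across, free over 30 mm either side, lying along the press's y on its right, 114 mm from its middle. It moves on a circle of 140 mm round lever_pivot in the press's x-z plane; 307 mm above the table at rest, about 211 mm at the third click. The bar's own turning does not matter.
- lever_pivot (a point): Point on the lever's axis level (in y) with the middle of the grip, 170 mm above the table and 20 mm behind the ram's axis. The axis runs along the press's y. Axes as the press.
- press_pad: The round rubber pad (42 mm) under the ram that presses on the lid; its face is 105 mm above the table at rest. Origin: that of the press at rest (on the table under the ram), moving down with the pad.
- ring_2: Bystander: open steel ring mould, 56 mm across, 50 mm high, loose. Origin: centre of its underside.
- prep_bowl_0: Bystander: small steel bowl, 110 mm across, 42 mm high, loose. Origin: centre of its underside.
- probe_thermometer: Bystander: probe thermometer lying flat, 209 mm long, 25 mm wide, 18 mm high, loose. Origin: centre of its underside, x along its length.

How it is judged:
On the way, in this order (a step that is already met when the one before it is completed fails the run):
1. the jar stands in the cradle, lid still proud (horizontal distance between jar and cradle below 0.0045 m and z of jar in the frame of cradle below 0.003 m and angle between jar's own z axis and vertical below 0.06 rad and value of joint lid below 0.0025 m), for 0.2 s.
2. the carriage is fully home with the jar in its cradle, lid still proud (all of step 1 and value of joint carriage above 0.101 m), for 0.2 s.
3. the lever is pulled past the second click with the pad pressing on the jar (horizontal distance between jar and cradle below 0.0045 m and z of jar in the frame of cradle below 0.003 m and angle between jar's own z axis and vertical below 0.06 rad and value of joint lever above 0.7 rad and contact force between press_pad and jar above 3 N).
At the end, for the whole second after the job is handed in: Fingers still holding the lever at the third click (over 0.95 rad, at rest, over 2 N on it, within 80 mm of the grip's middle); pad presses the jar over 8 N; lid down 3 mm or more of its 4; carriage within 4 mm of home; jar upright in the cradle, within 4.5 mm of its centre (horizontal distance between jar and cradle below 0.0045 m and z of jar in the frame of cradle below 0.003 m and angle between jar's own z axis and vertical below 0.06 rad and value of joint carriage above 0.101 m and value of joint lever above 0.95 rad and velocity of joint lever below 0.1 rad/s and value of joint lid above 0.003 m and contact force between press_pad and jar above 8 N and contact force between the fingers and press above 2 N and distance between lever_grip and the grasp point below 0.08 m); the arm keeps its last pose, push and grip.
It fails at once if the jar is tipped over (angle between jar's own z axis and vertical above 0.6 rad).
It fails at once if the ring mould is pushed away (more than 30 mm) (distance of ring_2 from where it was at the start of the episode above 0.03 m).
It fails at once if the steel bowl is pushed away (more than 30 mm) (distance of prep_bowl_0 from where it was at the start of the episode above 0.03 m).
It fails at once if the probe thermometer is pushed away (more than 30 mm) (distance of probe_thermometer from where it was at the start of the episode above 0.03 m).
It also fails if it takes over 72 s, if anything falls off the work surface, if the arm or the gripper's body presses on something with over 40 N, if the wrist force passes 120 N, or if a joint passes its speed limit or range.

## Working session

There is one attempt and no reset: what is moved stays moved. The work goes in short steps, Python scripts to look and compute and a tool call to move; the robot and the scene stay as the last step left them, time stands still between calls to the robot, and variables do not carry over. Pictures are saved under pics/ and viewed, about 8 in all and at most 12, crops included, and the job is handed in when it is done.

Besides the shell and the picture viewer there is one more tool, called after "Request:" by a JSON object that holds its "api" and its "payload". jog_arm: Moves the arm, as the interface text tells. Its arguments: {"type":"object","properties":{"deltas":{"type":"array"}},"required":["deltas"]}

```bash
mkdir -p pics; ls
python3 - <<'E'
from workcell import *
import cv2,numpy as np
for n in("scene","top"):
    im=camera(n);cv2.imwrite(f"pics/{n}0.png",im[:,:,::-1])
    m=camera_model(n);print(n,m["fovy"],m["cx"],m["cy"]);print(np.round(m["pose"],4))
    for t in("jar","press","cradle","carriage_knob","lever_grip","ring_2","prep_bowl_0","probe_thermometer"):
        for d in masks_of(t,n)[:3]:
            p=d["pixels"];ys,xs=np.where(p)
            print(t,round(d["conf"],2),np.round(d["at"]),xs.min() if len(xs) else 0,xs.max() if len(xs) else 0,ys.min() if len(xs) else 0,ys.max() if len(xs) else 0,len(xs))
o=get_obs();print({k:np.round(v,3) for k,v in o.items()})
E
```

```text
pics
scene 54.28458091364025 279.17443260792095 209.041524358651
[[-0.799  -0.3695  0.4744 -0.0316]
 [-0.6013  0.4894 -0.6315  0.8208]
 [ 0.0012 -0.7899 -0.6133  0.9474]
 [ 0.      0.      0.      1.    ]]
jar 0.91 [212. 291.] 199 220 277 307 559
press 0.8 [282. 227.] 254 332 136 258 3292
cradle 0.88 [311. 241.] 290 332 229 250 491
carriage_knob 0.7 [308. 238.] 291 331 229 249 438
lever_grip 0.58 [287. 151.] 280 301 137 179 208
ring_2 0.84 [276. 288.] 268 287 280 303 389
prep_bowl_0 0.88 [218. 257.] 202 236 245 269 684
prep_bowl_0 0.26 [284. 225.] 254 331 136 258 3249
probe_thermometer 0.88 [268. 346.] 251 285 340 356 338
top 56.85388277380542 278.87529667994875 209.33510975625924
[[ 0.0085 -0.9946  0.1035  0.4462]
 [-1.     -0.009  -0.0036  0.0505]
 [ 0.0045 -0.1034 -0.9946  1.0728]
 [ 0.      0.      0.      1.    ]]
jar 0.85 [180. 189.] 167 193 179 202 479
jar 0.21 [173. 192.] 166 187 178 198 362
press 0.58 [317. 191.] 282 398 135 257 5177
press 0.31 [182. 192.] 167 193 179 202 480
cradle 0.85 [317. 223.] 300 332 203 257 1048
carriage_knob 0.8 [319. 222.] 299 332 203 257 1095
carriage_knob 0.74 [361. 160.] 325 399 147 174 780
carriage_knob 0.59 [181. 187.] 168 193 179 202 433
lever_grip 0.72 [363. 159.] 324 398 148 172 788
ring_2 0.65 [216. 250.] 214 235 239 256 54
ring_2 0.21 [320. 221.] 300 332 203 257 1068
prep_bowl_0 0.62 [224. 161.] 206 246 142 181 1298
probe_thermometer 0.68 [171. 279.] 160 175 243 295 337
{'clock': np.float64(0.9), 'joint_pos': array([-1.221,  0.241,  0.005,  1.335, -0.   ,  1.571]), 'joint_vel': array([0.001, 0.   , 0.001, 0.001, 0.002, 0.   ]), 'tau': array([ 0.0000e+00, -3.7220e+01,  2.5269e+01,  1.0000e-03, -0.0000e+00,
        0.0000e+00]), 'eef_pos': array([ 0.171, -0.47 ,  0.231]), 'tool_rot': array([ 0.985,  0.174, -0.   ,  0.   ]), 'ft_force': array([-0.787,  0.05 , -0.445]), 'ft_torque': array([-0.001, -0.011, -0.023]), 'grip_width': np.float64(0.085)}
```

Run:
```python
import cv2
a=cv2.imread("pics/top0.png")[110:310,140:420]; b=cv2.imread("pics/scene0.png")[120:370,170:370]
cv2.imwrite("pics/t1.png",cv2.resize(a,None,fx=2.85,fy=2.85,interpolation=cv2.INTER_CUBIC))
cv2.imwrite("pics/s1.png",cv2.resize(b,None,fx=2.4,fy=2.4,interpolation=cv2.INTER_CUBIC))
```

```text
(no output)
```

View pics/t1.png

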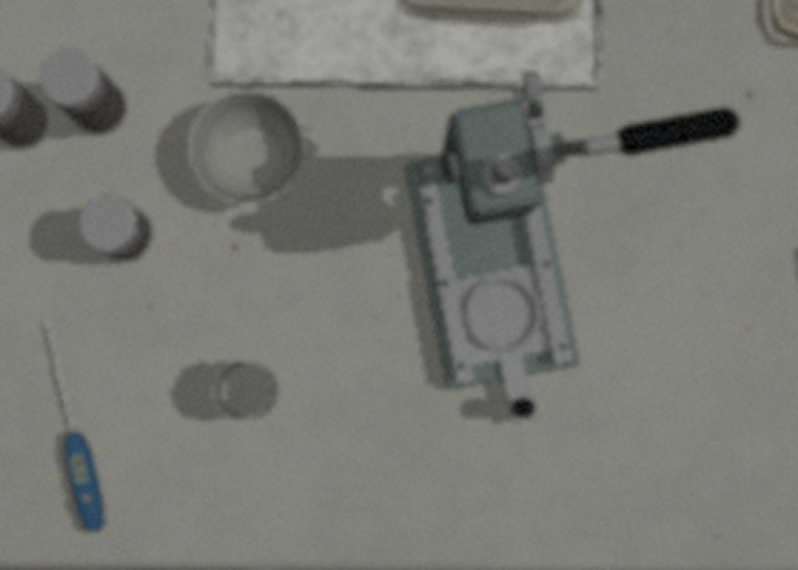

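View pics/s1.png

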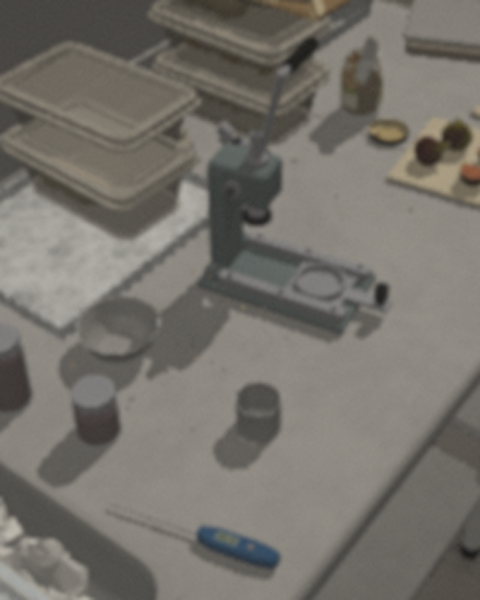

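The top crop shows the short jar's lid at (109,224), the cradle rim at (498,314), the knob top at (521,407), the ram top at (503,174) and the grip at (680,130). The ring mould, bowl and thermometer are to the left, near the jar.

```bash
cat > h.py <<'E'
import numpy as np, cv2
from workcell import *
from scipy.spatial.transform import Rotation as R
def foc(m): return 210/np.tan(np.radians(m["fovy"]/2))
def ray(n,px,z):
    m=camera_model(n);P=np.array(m["pose"]);f=foc(m)
    d=P[:3,:3]@[(px[0]-m["cx"])/f,(px[1]-m["cy"])/f,1];o=P[:3,3]
    return o+d*(z-o[2])/d[2]
def proj(n,p):
    m=camera_model(n);P=np.array(m["pose"]);f=foc(m)
    q=P[:3,:3].T@(np.array(p)-P[:3,3]);return np.array([q[0]/q[2]*f+m["cx"],q[1]/q[2]*f+m["cy"]])
E
python3 - <<'E'
from h import *
c=lambda u,v:(u/2.85+140,v/2.85+110)
s=lambda u,v:(u/2.4+170,v/2.4+120)
r=lambda a:np.round(a,4)
cr=ray("top",c(498,314),.030);kn=ray("top",c(521,407),.051);ra=ray("top",c(503,174),.246);gr=ray("top",c(680,130),.307)
print("jar",r(ray("top",c(109,224),.074)),"scene",r(ray("scene",s(96,387),.074)))
print("cr",r(cr),r(ray("scene",s(319,281),.03)),"kn",r(kn),r(ray("scene",s(382,288),.051)),"ram",r(ra),"grip",r(gr),r(ray("scene",s(301,55),.307)))
for a,b in((kn,cr),(cr,ra),(kn,ra)):
    d=(b-a)[:2];print(np.hypot(*d),np.degrees(np.arctan2(d[1],d[0])))
print("ring",r(ray("top",c(248,390),.05)),"bowl",r(ray("top",c(245,147),.042)))
E
```

```text
jar [0.602 0.309 0.074] scene [0.5998 0.3059 0.074 ]
cr [ 0.5262 -0.0502  0.03  ] [ 0.5222 -0.0493  0.03  ] kn [ 0.4391 -0.0692  0.051 ] [ 0.4333 -0.0691  0.051 ] ram [ 0.6163 -0.0332  0.246 ] grip [ 0.6366 -0.1524  0.307 ] [ 0.6308 -0.1475  0.307 ]
0.08915490001847415 12.323019380726391
0.09171669689764307 10.64832029463158
0.18085228551336113 11.473809091237554
ring [0.4525 0.182  0.05  ] bowl [0.682 0.191 0.042]
```

Run:
```python
from h import *
from scipy.optimize import least_squares
c=lambda u,v:(u/2.85+140,v/2.85+110)
s=lambda u,v:(u/2.4+170,v/2.4+120)
pts=[("top",c(498,314),(-.105,0,.030)),("scene",s(319,281),(-.105,0,.03)),("top",c(521,407),(-.195,0,.051)),("scene",s(382,288),(-.195,0,.051)),
("top",c(503,174),(0,0,.246)),("top",c(680,130),(-.0106,-.114,.3066)),("scene",s(301,55),(-.0106,-.114,.3066)),("top",c(471,219),(-.028,.03,.209)),("top",c(539,211),(-.028,-.03,.209))]
def W(q,p):
    C,S=np.cos(q[2]),np.sin(q[2]);return [q[0]+C*p[0]-S*p[1],q[1]+S*p[0]+C*p[1],p[2]]
f=lambda q:np.concatenate([proj(n,W(q,p))-px for n,px,p in pts])
r=least_squares(f,[.62,-.03,.19],loss="soft_l1");q=r.x
print("press",q[:2],np.degrees(q[2]));print(np.round(f(q).reshape(-1,2),1).tolist())
for nm,p in(("cradle",(-.105,0,.021)),("knob",(-.195,0,.043)),("grip",(-.0106,-.114,.3066)),("grip3",(.02-.14*np.sin(1.27),-.114,.17+.14*np.cos(1.27)))):print(nm,np.round(W(q,p),4))
for t in((70,75),(5,105)):print("tall",ray("top",c(*t),.11))
# jar: fit mask centroid by two cams, cylinder top lid
```

```text
press [ 0.62349958 -0.03369207] 10.431073701821886
[[0.9, 2.2], [1.0, -0.3], [-0.1, 2.8], [0.4, 0.2], [0.2, -3.3], [-2.3, 1.4], [-0.7, -0.2], [-1.0, -1.3], [1.2, -3.0]]
cradle [ 0.5202 -0.0527  0.021 ]
knob [ 0.4317 -0.069   0.043 ]
grip [ 0.6337 -0.1477  0.3066]
grip3 [ 0.5323 -0.1664  0.2115]
tall [0.73033642 0.33916568 0.11      ]
tall [0.70242647 0.39580395 0.11      ]
```

Request:
{"api": "jog_arm", "payload": {"deltas": [[[0,0,0,0,0,-8.5,85],[0,0,0,0,0,-8.5,85]]]}}

```text
clock: 1.1
eef_pos: [0.1714, -0.4697, 0.2314]
tool_rot: [0.947, 0.321, 0.0, 0.0]
ft_force: [-0.4, -0.7, -0.4]
grip_width: 0.0849
```

```bash
python3 -c "
from h import *
o=get_obs();print(np.round(o['joint_pos'],3),o['eef_pos'],R.from_quat(o['tool_rot']).as_matrix().round(3),o['clock'])"
```

```text
[-1.221  0.241  0.005  1.335  0.     1.266] [ 0.17135854 -0.46972285  0.23135366] [[ 0.794  0.609  0.   ]
 [ 0.609 -0.794 -0.   ]
 [ 0.     0.    -1.   ]] 1.1
```

Request:
{"api": "jog_arm", "payload": {"deltas": [[[0,0,0,0,0,-8.5,85],[0,0,0,0,0,-8.5,85],[0,0,0,0,0,-8.5,85],[0,0,0,0,0,-8.5,85],[0,0,0,0,0,-8.5,85]]]}}

```text
clock: 1.6
eef_pos: [0.1713, -0.4697, 0.2314]
tool_rot: [0.763, 0.646, -0.0, 0.0]
ft_force: [1.1, 1.1, 0.4]
grip_width: 0.0851
```

Request:
{"api": "jog_arm", "payload": {"deltas": [[[0,0,0,0,0,-8,85],[0,0,0,0,0,-8,85],[0,0,0,0,0,-4.5,85]]]}}

```text
clock: 1.9
eef_pos: [0.1714, -0.4697, 0.2314]
tool_rot: [0.63, 0.777, -0.0, 0.0]
ft_force: [-0.3, 0.4, -1.2]
grip_width: 0.0846
```

```bash
cat >> h.py <<'E'
def to(target,yaw=None):
    "shift in tool mm (and yaw error deg) to a world point"
    o=get_obs();M=R.from_quat(o["tool_rot"]).as_matrix()
    print("tcp",np.round(o["eef_pos"],4),"yaw",np.degrees(np.arctan2(M[1,0],M[0,0])).round(2),"zaxis",M[:,2].round(3),"F",np.round(o["ft_force"],1),"w",round(float(o["grip_width"]),4),"t",o["clock"])
    print("tool mm",np.round(M.T@(np.array(target)-o["eef_pos"])*1000,1))
E
python3 -c "
from h import *
to([.36,-.2,.231]);to([.42,.1,.231]);to([.601,.3075,.12])"
```

```text
tcp [ 0.1714 -0.4697  0.2314] yaw 101.92 zaxis [ 0. -0. -1.] F [-0.3  0.4 -1.2] w 0.0846 t 1.9
tool mm [225.  240.3   0.4]
tcp [ 0.1714 -0.4697  0.2314] yaw 101.92 zaxis [ 0. -0. -1.] F [-0.3  0.4 -1.2] w 0.0846 t 1.9
tool mm [5.061e+02 3.609e+02 3.000e-01]
tcp [ 0.1714 -0.4697  0.2314] yaw 101.92 zaxis [ 0. -0. -1.] F [-0.3  0.4 -1.2] w 0.0846 t 1.9
tool mm [671.8 580.8 111.3]
```

Request:
{"api": "jog_arm", "payload": {"deltas": [[[33,35,0,0,0,0,85],[33,35,0,0,0,0,85],[33,35,0,0,0,0,85],[33,35,0,0,0,0,85],[33,35,0,0,0,0,85]]]}}

```text
clock: 2.4
eef_pos: [0.3105, -0.2722, 0.2306]
tool_rot: [0.635, 0.773, -0.001, 0.002]
ft_force: [1.4, -0.4, 0.3]
grip_width: 0.085
```

Request:
{"api": "jog_arm", "payload": {"deltas": [[[40,30,0,0,0,0,85],[45,20,0,0,0,0,85],[45,20,0,0,0,0,85],[45,20,0,0,0,0,85],[45,20,0,0,0,0,85]]]}}

```text
clock: 2.9
eef_pos: [0.378, -0.0322, 0.231]
tool_rot: [0.635, 0.772, 0.001, 0.005]
ft_force: [1.6, -0.4, -0.2]
grip_width: 0.085
```

Request:
{"api": "jog_arm", "payload": {"deltas": [[[45,20,0,0,0,0,85],[45,20,0,0,0,0,85],[35,35,0,0,0,0,85],[35,35,0,0,0,0,85],[35,35,0,0,0,0,85]]]}}

```text
clock: 3.4
eef_pos: [0.4801, 0.1926, 0.233]
tool_rot: [0.634, 0.774, 0.002, 0.007]
ft_force: [0.8, -1.4, 1.0]
grip_width: 0.0849
```

```bash
python3 -c "
from h import *
to([.601,.3075,.12])"
```

```text
tcp [0.4801 0.1926 0.233 ] yaw 101.35 zaxis [ 0.013 -0.005 -1.   ] F [ 0.8 -1.4  1. ] w 0.0849 t 3.4
tool mm [ 89.7 139.7 114. ]
```

Request:
{"api": "jog_arm", "payload": {"deltas": [[[23,35,10,0,0,0,85],[23,35,15,0,0,0,85],[23,35,20,0,0,0,85],[20,35,25,0,0,0,85],[0,0,20,0,0,0,85]]]}}

```text
clock: 3.9
eef_pos: [0.6094, 0.3209, 0.1421]
tool_rot: [0.631, 0.776, 0.007, 0.009]
ft_force: [0.7, -1.5, -1.8]
grip_width: 0.085
```

Run:
```python
from h import *
im=[]
for n in("scene","top"):
    a=np.mean([camera(n).astype(float) for _ in range(3)],0)[:,:,::-1]
    x,y=(150,230) if n=="scene" else (110,120)
    im.append(cv2.resize(a[y:y+120,x:x+120].astype(np.uint8),None,fx=3.3,fy=3.3,interpolation=cv2.INTER_CUBIC))
cv2.imwrite("pics/j2.png",np.hstack(im))
to([.601,.3075,.09])
for n in("scene","top"):print(n,proj(n,get_obs()["eef_pos"]),proj(n,[.601,.3075,.074]),proj(n,[.601,.3075,0.]))
```

```text
tcp [0.6077 0.3174 0.1501] yaw 101.64 zaxis [ 0.027  0.002 -1.   ] F [-0.5 -0.3 -0.7] w 0.085 t 4.2
tool mm [ -8.1 -10.1  59.8]
scene [202.05338724 263.35091095] [209.30962575 281.39968247] [211.91057146 298.54110843]
top [166.82416785 181.27507604] [178.80881581 188.9704023 ] [185.49506875 193.09946545]
```

View pics/j2.png

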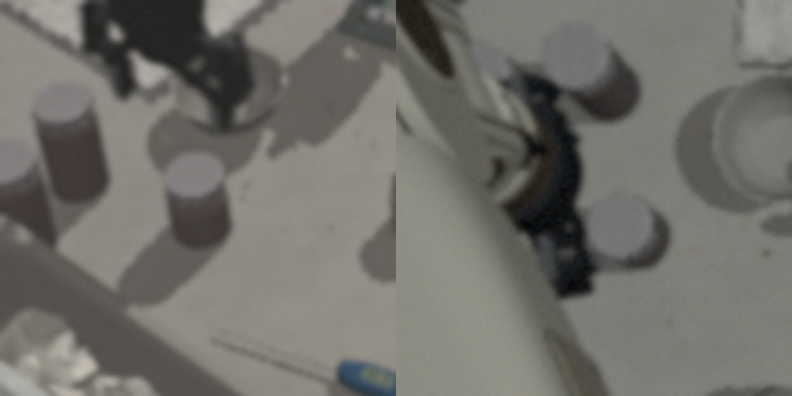

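```bash
cat >> h.py <<'E'
def lvl(yaw=100.8):
    M=R.from_quat(get_obs()["tool_rot"]);a=np.radians(yaw)
    T=R.from_matrix(np.array([[np.cos(a),np.sin(a),0],[np.sin(a),-np.cos(a),0],[0,0,-1]]))
    print("turn deg",np.degrees((M.inv()*T).as_rotvec()).round(2))
E
python3 -c "
from h import *
lvl()"
```

```text
turn deg [1.52 0.21 0.85]
```

Request:
{"api": "jog_arm", "payload": {"deltas": [[[-8,-10,0,1.5,0.2,0.8,85],[0,0,0,0,0,0,85],[0,0,0,0,0,0,85]]]}}

```text
clock: 4.5
eef_pos: [0.5999, 0.3059, 0.157]
tool_rot: [0.638, 0.77, 0.004, 0.001]
ft_force: [-0.2, 0.2, -0.0]
grip_width: 0.0853
```

```bash
python3 -c "
from h import *
to([.601,.3075,.09]);lvl()"
```

```text
tcp [0.5999 0.3059 0.157 ] yaw 100.68 zaxis [ 0.007  0.004 -1.   ] F [-0.2  0.2 -0. ] w 0.0853 t 4.5
tool mm [ 1.2  0.9 67. ]
turn deg [ 0.41 -0.15 -0.12]
```

Request:
{"api": "jog_arm", "payload": {"deltas": [[[1,1,30,0.4,-0.1,0,85],[0,0,35,0,0,0,85],[0,0,30,0,0,0,85],[0,0,15,0,0,0,85],[0,0,0,0,0,0,85]]]}}

```text
clock: 5.0
eef_pos: [0.6051, 0.3077, 0.0519]
tool_rot: [0.639, 0.769, 0.007, 0.002]
ft_force: [-0.5, 0.4, 0.6]
grip_width: 0.0849
```

```bash
python3 -c "
from h import *
to([.601,.3075,.016]);lvl()"
```

```text
tcp [0.6051 0.3077 0.0519] yaw 100.54 zaxis [ 0.013  0.008 -1.   ] F [-0.5  0.4  0.6] w 0.0849 t 5.0
tool mm [ 0.4 -4.5 35.9]
turn deg [ 0.79 -0.29 -0.26]
```

Request:
{"api": "jog_arm", "payload": {"deltas": [[[0,-4,15,0.8,-0.3,-0.2,85],[0,0,10,0,0,0,85],[0,0,8,0,0,0,85],[0,0,0,0,0,0,85],[0,0,0,0,0,0,85]]]}}

```text
clock: 5.5
eef_pos: [0.6033, 0.308, 0.0204]
tool_rot: [0.638, 0.77, 0.002, 0.001]
ft_force: [-0.2, 0.6, 0.2]
grip_width: 0.0855
```

```bash
python3 -c "
from h import *
to([.601,.3075,.016]);lvl()"
```

```text
tcp [0.6033 0.308  0.0204] yaw 100.75 zaxis [ 0.004  0.002 -1.   ] F [-0.2  0.6  0.2] w 0.0855 t 5.5
tool mm [-0.  -2.3  4.4]
turn deg [ 0.26 -0.07 -0.05]
```

Request:
{"api": "jog_arm", "payload": {"deltas": [[[0,-2,4.5,0.3,-0.1,0,85],[0,0,0,0,0,0,62],[0,0,0,0,0,0,50],[0,0,0,0,0,0,45],[0,0,0,0,0,0,45]]]}}

```text
clock: 6.0
eef_pos: [0.603, 0.3084, 0.0178]
tool_rot: [0.638, 0.77, 0.001, 0.001]
ft_force: [-0.0, 0.3, -3.2]
grip_width: 0.0558
```

Request:
{"api": "jog_arm", "payload": {"deltas": [[[0,0,0,0,0,0,45],[0,0,0,0,0,0,45],[0,0,0,0,0,0,45]]]}}

```text
clock: 6.3
eef_pos: [0.603, 0.3083, 0.0177]
tool_rot: [0.638, 0.77, 0.001, 0.001]
ft_force: [0.4, -0.2, -0.5]
grip_width: 0.0563
```

```bash
python3 -c "
from h import *
to([.601,.3075,.016]);lvl()"
```

```text
tcp [0.603  0.3083 0.0177] yaw 100.74 zaxis [ 0.003  0.001 -1.   ] F [ 0.4 -0.2 -0.5] w 0.0563 t 6.3
tool mm [-0.5 -2.1  1.7]
turn deg [ 0.19 -0.02 -0.06]
```

Request:
{"api": "jog_arm", "payload": {"deltas": [[[0,0,-15,0,0,0,45],[0,0,-30,0,0,0,45],[0,0,-30,0,0,0,45],[0,0,-20,0,0,0,45],[0,0,0,0,0,0,45]]]}}

```text
clock: 6.8
eef_pos: [0.6, 0.307, 0.1156]
tool_rot: [0.638, 0.77, -0.002, -0.001]
ft_force: [1.2, 0.7, -2.0]
grip_width: 0.0561
```

```bash
python3 -c "
from h import *
to([.515,-.053,.12]);lvl()"
```

```text
tcp [0.6    0.307  0.1156] yaw 100.75 zaxis [-0.004 -0.003 -1.   ] F [ 1.2  0.7 -2. ] w 0.0561 t 6.8
tool mm [-337.9 -150.7   -3.2]
turn deg [-0.24  0.1  -0.05]
```

Request:
{"api": "jog_arm", "payload": {"deltas": [[[-20,-15,-3,0,0,0,45],[-36,-18,-2,0,0,0,45],[-36,-18,0,0,0,0,45],[-36,-18,0,0,0,0,45],[-36,-18,0,0,0,0,45]]]}}

```text
clock: 7.3
eef_pos: [0.5429, 0.1299, 0.1179]
tool_rot: [0.634, 0.773, -0.002, -0.001]
ft_force: [0.5, -1.1, -2.8]
grip_width: 0.0559
```

Request:
{"api": "jog_arm", "payload": {"deltas": [[[-36,-16,0,0,0,0,45],[-36,-16,0,0,0,0,45],[-36,-14,0,0,0,0,45],[-30,-10,0,0,0,0,45],[0,0,0,0,0,0,45]]]}}

```text
clock: 7.8
eef_pos: [0.5069, -0.0263, 0.1145]
tool_rot: [0.636, 0.772, -0.006, -0.004]
ft_force: [0.2, 1.3, -2.5]
grip_width: 0.0561
```

```bash
python3 -c "
from h import *
to([.515,-.053,.12]);lvl()"
```

```text
tcp [ 0.5069 -0.0263  0.1145] yaw 101.04 zaxis [-0.013 -0.003 -1.   ] F [ 0.2  1.3 -2.5] w 0.0561 t 7.8
tool mm [-27.7   2.8  -5.5]
turn deg [-0.79  0.05  0.24]
```

Request:
{"api": "jog_arm", "payload": {"deltas": [[[-21,12,5,-0.8,0,0.2,45],[0,0,10,0,0,0,45],[0,0,10,0,0,0,45],[0,0,0,0,0,0,45],[0,0,0,0,0,0,45]]]}}

```text
clock: 8.3
eef_pos: [0.52, -0.0435, 0.0856]
tool_rot: [0.637, 0.771, -0.001, -0.002]
ft_force: [-0.6, 0.2, -2.4]
grip_width: 0.056
```

Run:
```python
from h import *
im=[]
to([.524,-.05,.085]);lvl()
for n in("scene","top"):
    a=np.mean([camera(n).astype(float) for _ in range(4)],0)[:,:,::-1]
    cv2.imwrite(f"pics/{n}3.png",a)
    x,y=(260,170) if n=="scene" else (260,165)
    im.append(cv2.resize(a[y:y+100,x:x+100].astype(np.uint8),None,fx=4,fy=4,interpolation=cv2.INTER_CUBIC))
    e=get_obs()["eef_pos"];f=[e[0],e[1],e[2]-.0177]
    print(n,proj(n,f)-[x,y],proj(n,np.add(f,[0,0,.074]))-[x,y])
cv2.imwrite("pics/c3.png",np.hstack(im))
```

```text
tcp [ 0.52   -0.0435  0.0856] yaw 100.81 zaxis [-0.005  0.002 -1.   ] F [-0.6  0.2 -2.4] w 0.056 t 8.3
tool mm [-7.1  2.7  0.6]
turn deg [-0.25 -0.15  0.01]
scene [42.76918025 59.3009954 ] [43.61934206 41.61100973]
top [53.92274227 56.06670465] [56.8264057  53.80949537][ WARN:0@6.518] global loadsave.cpp:1063 imwrite_ Unsupported depth image for selected encoder is fallbacked to CV_8U.
```

View pics/c3.png

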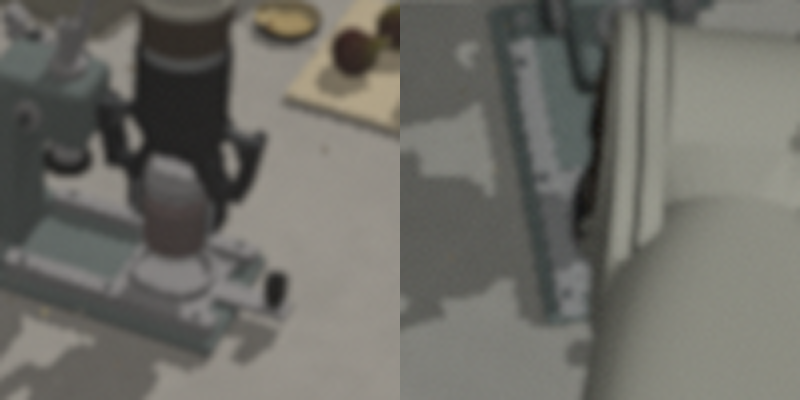

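The scene half shows the held jar above the cradle, with the cradle centred near crop (172,268) and the jar axis near x=179. The arm hides the cradle in the top view. I'll measure this more closely in the scene image.

Run:
```python
from h import *
for t in("jar","cradle"):
    for d in masks_of(t,"scene")[:1]:
        ys,xs=np.where(d["pixels"]);print(t,d["conf"],d["at"],xs.min(),xs.max(),ys.min(),ys.max())
        if t=="jar":
            for y in range(ys.min(),ys.max()+1,2):
                q=xs[ys==y];print(y,q.min(),q.max(),end="; ")
print()
a=np.mean([camera("scene").astype(float) for _ in range(10)],0)[:,:,::-1].astype(np.uint8)
e=get_obs()["eef_pos"];k=12;x,y=280,200
b=cv2.resize(a[y:y+50,x:x+62],None,fx=k,fy=k,interpolation=cv2.INTER_CUBIC)
b=cv2.convertScaleAbs(b,alpha=1.5)
th=np.linspace(0,2*np.pi,60)
def circ(c,z,r,col):
    p=np.array([(proj("scene",[c[0]+r*np.cos(t),c[1]+r*np.sin(t),z])-[x,y]+.5)*k for t in th]).astype(np.int32);cv2.polylines(b,[p],True,col,1)
z=e[2]-.0177
circ(e,z,.029,(0,255,0));circ(e,z+.05,.029,(0,255,0));circ(e,z+.074,.026,(0,255,255));circ((.524,-.05),.030,.036,(0,0,255));circ((.524,-.05),.030,.0315,(0,0,255))
cv2.imwrite("pics/c4.png",b)
```

```text
jar 0.62 [302.3, 223.9] 295 310 211 234
211 298 304; 213 297 307; 215 296 308; 217 296 309; 219 295 309; 221 295 309; 223 295 309; 225 295 309; 227 296 309; 229 296 309; 231 297 310; 233 299 308; cradle 0.77 [309.9, 241.2] 290 332 233 250
```

View pics/c4.png

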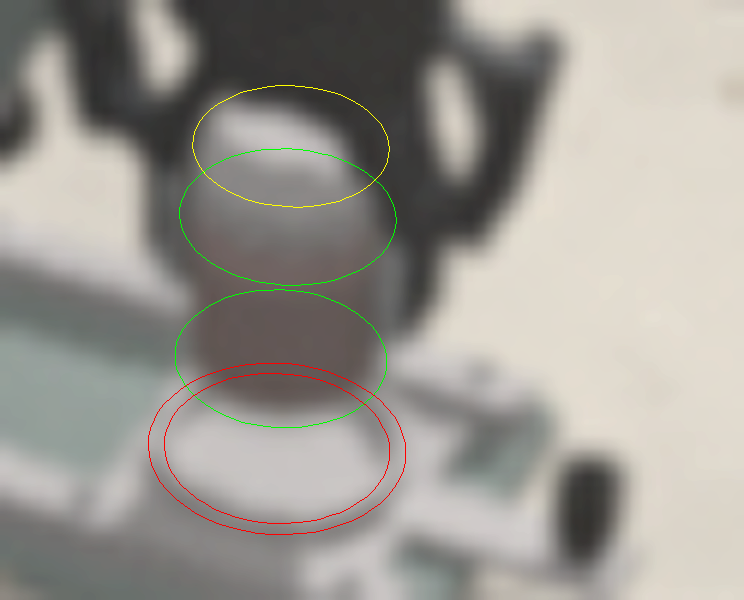

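Run:
```python
from h import *
from scipy.ndimage import map_coordinates
th=np.linspace(0,2*np.pi,72,endpoint=False)
def ringmean(g,n,c,z,r):
    p=np.array([proj(n,[c[0]+r*np.cos(t),c[1]+r*np.sin(t),z]) for t in th]);return map_coordinates(g,[p[:,1],p[:,0]],order=1)
for n in("top","scene"):
    g=cv2.imread(f"pics/{n}0.png",0).astype(float);best=[]
    for X in np.arange(.514,.534,.001):
        for Y in np.arange(-.060,-.040,.001):
            c=(X,Y);best.append((ringmean(g,n,c,.0285,.034).mean()-.5*ringmean(g,n,c,.0215,.024).mean()-.5*ringmean(g,n,c,.0215,.044).mean(),X,Y))
    best.sort();b=np.array(best[:8]);print(n,b.mean(0).round(4),b[0].round(4))
    best=[]
    g2=g
    for X in np.arange(.424,.448,.001):
        for Y in np.arange(-.085,-.055,.001):
            c=(X,Y);best.append((np.mean([ringmean(g,n,c,.051,r).mean() for r in(0,.004,.008)])-ringmean(g,n,c,.051,.016).mean(),X,Y))
    best.sort();b=np.array(best[:8]);print("knob",n,b.mean(0).round(4),b[0].round(4))
    best=[]
    for X in np.arange(.588,.612,.001):
        for Y in np.arange(.297,.319,.001):
            c=(X,Y);best.append((ringmean(g,n,c,.074,.030).mean()-ringmean(g,n,c,.074,.021).mean(),X,Y))
    best.sort();b=np.array(best[:8]);print("jar",n,b.mean(0).round(4),b[0].round(4))
```

```text
Traceback (most recent call last):
  File "h.py", line 10, in proj
    m=camera_model(n);P=np.array(m["pose"]);f=foc(m)
ValueError: time passes only in moves, steps and waits
```

```bash
sed -i '1a import functools,workcell' h.py; sed -i 's/^def foc/camera_model=functools.lru_cache(None)(workcell.camera_model)\ndef foc/' h.py
cat > fit.py <<'E'
from h import *
from scipy.ndimage import map_coordinates
th=np.linspace(0,2*np.pi,72,endpoint=False)
def rm(g,n,c,z,r):
    p=np.array([proj(n,[c[0]+r*np.cos(t),c[1]+r*np.sin(t),z]) for t in th]);return map_coordinates(g,[p[:,1],p[:,0]],order=1).mean()
def srch(name,n,f,x,y,s=.012,st=.0015):
    b=sorted((f((X,Y)),X,Y) for X in np.arange(x-s,x+s,st) for Y in np.arange(y-s,y+s,st));b=np.array(b[:8]);print(name,n,b.mean(0).round(4),b[0].round(4))
if __name__=="__main__":
  for n in("top","scene"):
    g=cv2.imread(f"pics/{n}0.png",0).astype(float)
    srch("cradle",n,lambda c:rm(g,n,c,.0285,.034)-.5*rm(g,n,c,.0215,.024)-.5*rm(g,n,c,.0215,.044),.524,-.05)
    srch("knob",n,lambda c:rm(g,n,c,.051,.006)+rm(g,n,c,.051,.002)-2*rm(g,n,c,.051,.016),.436,-.069)
    srch("jar",n,lambda c:rm(g,n,c,.074,.030)-rm(g,n,c,.074,.021),.601,.3075)
E
python3 fit.py
```

```text
cradle top [-15.8439   0.5272  -0.0487] [-16.8693   0.527   -0.0485]
knob top [-1.744646e+02  4.392000e-01 -7.030000e-02] [-1.785175e+02  4.390000e-01 -7.050000e-02]
jar top [-22.0283   0.6023   0.3107] [-22.8583   0.6025   0.3105]
cradle scene [-12.6539   0.5247  -0.05  ] [-13.1318   0.524   -0.05  ]
knob scene [-1.21948e+02  4.33200e-01 -6.60000e-02] [-1.233671e+02  4.330000e-01 -6.600000e-02]
jar scene [-23.3663   0.601    0.3113] [-24.2429   0.601    0.312 ]
```

```bash
python3 -c "
from h import *
to([.5265,-.0505,.053]);lvl()"
```

```text
tcp [ 0.5206 -0.0444  0.0862] yaw 100.74 zaxis [-0.003  0.001 -1.   ] F [ 0.1 -0.4 -2.5] w 0.0564 t 9.3
tool mm [-7.1  4.8 33.2]
turn deg [-0.17 -0.12 -0.06]
```

Request:
{"api": "jog_arm", "payload": {"deltas": [[[-7,5,10,-0.2,-0.1,0,45],[0,0,10,0,0,0,45],[0,0,7,0,0,0,45],[0,0,0,0,0,0,45],[0,0,0,0,0,0,45]]]}}

```text
clock: 9.8
eef_pos: [0.5267, -0.0511, 0.0556]
tool_rot: [0.638, 0.77, -0.0, -0.001]
ft_force: [0.2, 0.1, -1.9]
grip_width: 0.0563
```

```bash
python3 -c "
from h import *
to([.5265,-.0505,.053]);lvl()"
```

```text
tcp [ 0.5267 -0.0511  0.0556] yaw 100.72 zaxis [-0.001  0.    -1.   ] F [ 0.2  0.1 -1.9] w 0.0563 t 9.8
tool mm [ 0.6 -0.1  2.6]
turn deg [-0.06 -0.03 -0.08]
```

Request:
{"api": "jog_arm", "payload": {"deltas": [[[0,0,3,0,0,0,45],[0,0,3,0,0,0,45],[0,0,0,0,0,0,45]]]}}

```text
clock: 10.1
eef_pos: [0.5268, -0.0509, 0.0493]
tool_rot: [0.638, 0.77, -0.0, -0.0]
ft_force: [-0.1, 0.1, -2.1]
grip_width: 0.0564
```

Request:
{"api": "jog_arm", "payload": {"deltas": [[[0,0,3,0,0,0,45],[0,0,2,0,0,0,45],[0,0,0,0,0,0,45]]]}}

```text
clock: 10.4
eef_pos: [0.5298, -0.0509, 0.048]
tool_rot: [0.638, 0.77, 0.002, 0.002]
ft_force: [0.3, 0.0, -2.6]
grip_width: 0.0561
```

Request:
{"api": "jog_arm", "payload": {"deltas": [[[0,0,2,0,0,0,45]]]}}

```text
clock: 10.5
eef_pos: [0.5301, -0.0512, 0.0471]
tool_rot: [0.638, 0.77, 0.002, 0.003]
ft_force: [-6.0, -1.0, 13.8]
grip_width: 0.0564
```

```bash
python3 -c "
from h import *
to([.5265,-.0505,.0387]);lvl();print(get_obs()['ft_torque'])"
```

```text
tcp [ 0.5301 -0.0512  0.0471] yaw 100.75 zaxis [ 0.008 -0.    -1.   ] F [-6.  -1.  13.8] w 0.0564 t 10.5
tool mm [ 1.3 -3.5  8.4]
turn deg [ 0.44  0.09 -0.05]
[0.04674816 0.88563247 0.01329123]
```

Request:
{"api": "jog_arm", "payload": {"deltas": [[[0,-3,-4,0.4,0,0,45],[0,0,0,0,0,0,45],[0,0,0,0,0,0,45]]]}}

```text
clock: 10.8
eef_pos: [0.5269, -0.0519, 0.0509]
tool_rot: [0.638, 0.77, -0.0, 0.001]
ft_force: [0.0, -0.2, -3.2]
grip_width: 0.0561
```

Run:
```python
from h import *
to([.5265,-.0505,.0387]);lvl()
a=np.mean([camera("scene").astype(float) for _ in range(10)],0)[:,:,::-1].astype(np.uint8)
cv2.imwrite("pics/scene5.png",a)
e=get_obs()["eef_pos"];k=12;x,y=280,205
b=cv2.resize(a[y:y+50,x:x+62],None,fx=k,fy=k,interpolation=cv2.INTER_CUBIC)
b=cv2.convertScaleAbs(b,alpha=1.6)
th=np.linspace(0,2*np.pi,60)
def circ(c,z,r,col):
    p=np.array([(proj("scene",[c[0]+r*np.cos(t),c[1]+r*np.sin(t),z])-[x,y]+.5)*k for t in th]).astype(np.int32);cv2.polylines(b,[p],True,col,1)
z=e[2]-.0177
circ(e,z,.029,(0,255,0));circ(e,z+.05,.029,(0,255,0));circ((.526,-.0495),.030,.036,(0,0,255));circ((.526,-.0495),.030,.0315,(0,0,255))
cv2.imwrite("pics/c5.png",b)
```

```text
tcp [ 0.5269 -0.0519  0.0509] yaw 100.74 zaxis [ 0.001 -0.002 -1.   ] F [ 0.  -0.2 -3.2] w 0.0561 t 10.8
tool mm [ 1.5 -0.2 12.2]
turn deg [ 0.02  0.11 -0.06]
```

View pics/c5.png

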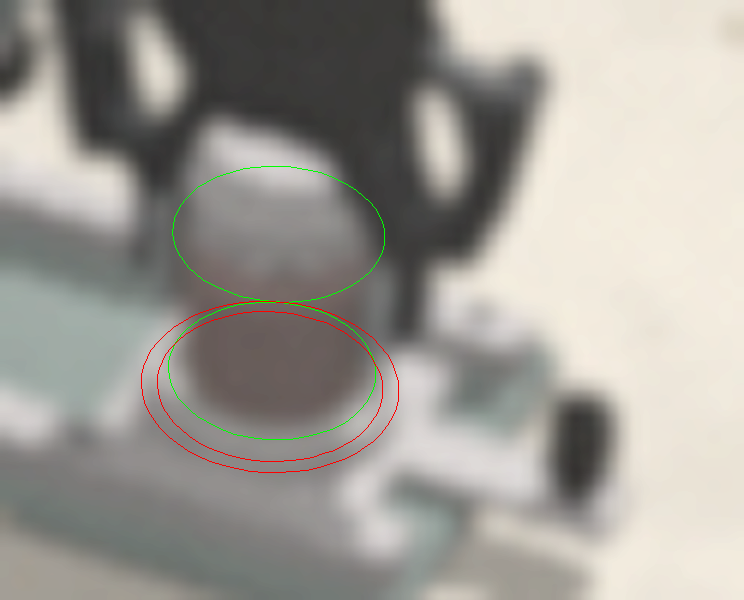

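The jar hangs just above the rim. Its foot sits about 7 px above and 4 px right of the measured cradle centre, so it needs about 3 mm in +y.

Request:
{"api": "jog_arm", "payload": {"deltas": [[[3,-0.5,0,0,0,0,45],[0,0,0,0,0,0,45],[0,0,0,0,0,0,45]]]}}

```text
clock: 11.6
eef_pos: [0.5259, -0.0487, 0.0511]
tool_rot: [0.638, 0.77, -0.0, 0.001]
ft_force: [0.0, 0.5, -3.9]
grip_width: 0.0561
```

Request:
{"api": "jog_arm", "payload": {"deltas": [[[0,0,2,0,0,0,45],[0,0,2,0,0,0,45],[0,0,1,0,0,0,45]]]}}

```text
clock: 11.9
eef_pos: [0.5269, -0.0488, 0.0475]
tool_rot: [0.638, 0.77, 0.0, 0.002]
ft_force: [-2.6, 0.2, 9.0]
grip_width: 0.056
```

Request:
{"api": "jog_arm", "payload": {"deltas": [[[0,0,2,0,0,0,45]]]}}

```text
clock: 12.0
eef_pos: [0.5281, -0.0486, 0.0474]
tool_rot: [0.638, 0.77, 0.002, 0.003]
ft_force: [-2.2, 1.1, 13.0]
grip_width: 0.0562
```

```bash
python3 -c "
from h import *
to([.5265,-.0505,.0387]);lvl();o=get_obs()
T=np.array(o['ft_torque']);F=np.array(o['ft_force'])+[0,0,2.4];print(T,F)
for h in(.1,.15,.2,.25):print(h,(-h*F[0]-T[1])/F[2],(T[0]-h*F[1])/F[2])"
```

```text
tcp [ 0.5281 -0.0486  0.0474] yaw 100.76 zaxis [ 0.006 -0.001 -1.   ] F [-2.2  1.1 13. ] w 0.0562 t 12.0
tool mm [-1.6 -2.   8.7]
turn deg [ 0.35  0.13 -0.04]
[0.48346361 0.82354713 0.09039288] [-2.23678222  1.06817507 15.3920927 ]
0.1 -0.0389725372598918 0.024470103562967374
0.15 -0.0317065265225173 0.02100022104577305
0.2 -0.0244405157851428 0.01753033852857872
0.25 -0.017174505047768303 0.014060456011384396
```

```bash
cat >> h.py <<'E'
def cop(k=10):
    A=[]
    for _ in range(k):
        camera("scene");o=get_obs();A.append(np.r_[o["ft_force"],o["ft_torque"]])
    A=np.array(A);a=A.mean(0);print("F",a[:3].round(2),"T",a[3:].round(3),"sd",A.std(0).round(2))
    F=a[:3]+[0,0,2.4];T=a[3:]
    for h in(.12,.16,.2,.24):print(h,"cop",((-h*F[0]-T[1])/F[2]*1000).round(1),((T[0]-h*F[1])/F[2]*1000).round(1))
E
python3 -c "
from h import *
cop();to([.5265,-.0505,.0387])"
```

```text
F [-1.24  0.9   8.65] T [ 0.422  0.564 -0.006] sd [0.52 0.58 0.4  0.03 0.04 0.03]
0.12 cop -37.6 28.4
0.16 cop -33.1 25.1
0.2 cop -28.6 21.9
0.24 cop -24.1 18.6
tcp [ 0.5283 -0.0485  0.0475] yaw 100.76 zaxis [ 0.007 -0.001 -1.   ] F [-0.6  0.9  8.3] w 0.0562 t 12.5
tool mm [-1.6 -2.2  8.8]
```

Request:
{"api": "jog_arm", "payload": {"deltas": [[[-3,3.5,-3,0.4,0,0,45],[0,0,0,0,0,0,45],[0,0,0,0,0,0,45]]]}}

```text
clock: 12.8
eef_pos: [0.5279, -0.0505, 0.0493]
tool_rot: [0.638, 0.77, -0.004, -0.003]
ft_force: [0.3, 0.5, -2.3]
grip_width: 0.0562
```

Request:
{"api": "jog_arm", "payload": {"deltas": [[[0,0,1.5,0,0,0,45],[0,0,1.5,0,0,0,45],[0,0,2,0,0,0,45]]]}}

```text
clock: 13.1
eef_pos: [0.5286, -0.0509, 0.0471]
tool_rot: [0.637, 0.77, -0.003, -0.002]
ft_force: [-9.2, -0.6, 19.3]
grip_width: 0.0564
```

```bash
python3 -c "
from h import *
cop(6);to([.532,-.0515,.0387]);lvl()"
```

```text
F [-6.18  0.34 12.25] T [0.279 1.11  0.095] sd [0.41 0.68 0.3  0.03 0.02 0.02]
0.12 cop -25.1 16.3
0.16 cop -8.3 15.4
0.2 cop 8.6 14.4
0.24 cop 25.5 13.5
tcp [ 0.5286 -0.0509  0.0472] yaw 100.78 zaxis [-0.006 -0.002 -1.   ] F [-6.7 -0.2 12.5] w 0.0564 t 13.4
tool mm [-1.2  3.3  8.4]
turn deg [-0.39  0.05 -0.02]
```

Request:
{"api": "jog_arm", "payload": {"deltas": [[[-4,0,-3,-0.3,0,0,45],[0,0,0,0,0,0,45],[0,0,0,0,0,0,45]]]}}

```text
clock: 13.7
eef_pos: [0.53, -0.0552, 0.0508]
tool_rot: [0.638, 0.77, -0.0, 0.001]
ft_force: [-0.7, -0.1, -3.2]
grip_width: 0.0564
```

```bash
python3 -c "
from h import *
to([.528,-.0545,.0387]);lvl()"
```

```text
tcp [ 0.53   -0.0552  0.0508] yaw 100.77 zaxis [ 0.001 -0.001 -1.   ] F [-0.7 -0.1 -3.2] w 0.0564 t 13.7
tool mm [ 1.1 -1.9 12.1]
turn deg [ 0.03  0.09 -0.03]
```

Request:
{"api": "jog_arm", "payload": {"deltas": [[[1,-2,1.5,0,0,0,45],[0,0,2,0,0,0,45],[0,0,2,0,0,0,45]]]}}

```text
clock: 14.0
eef_pos: [0.5294, -0.0545, 0.0467]
tool_rot: [0.638, 0.77, 0.001, 0.002]
ft_force: [-2.0, 1.0, 21.0]
grip_width: 0.0565
```

```bash
python3 -c "
from h import *
cop(4);to([.528,-.0545,.0387]);lvl()"
```

```text
F [-1.36  0.93 10.67] T [0.353 0.676 0.006] sd [0.44 0.14 0.34 0.03 0.04 0.02]
0.12 cop -39.2 18.5
0.16 cop -35.1 15.6
0.2 cop -30.9 12.8
0.24 cop -26.8 9.9
tcp [ 0.5298 -0.0543  0.047 ] yaw 100.79 zaxis [ 0.005 -0.001 -1.   ] F [-1.2  1.2 11.2] w 0.0563 t 14.2
tool mm [ 0.2 -1.8  8.2]
turn deg [ 0.27  0.1  -0.01]
```

Request:
{"api": "jog_arm", "payload": {"deltas": [[[0,-3,-4,0.3,0,0,45],[0,0,0,0,0,0,45],[0,0,0,0,0,0,45]]]}}

```text
clock: 14.5
eef_pos: [0.527, -0.0547, 0.051]
tool_rot: [0.637, 0.771, -0.001, 0.001]
ft_force: [0.0, 0.1, -2.8]
grip_width: 0.056
```

```bash
python3 -c "
from h import *
cop(6);to([.5265,-.0525,.0387]);lvl()"
```

```text
F [ 0.1   0.05 -2.87] T [-0.013 -0.021 -0.001] sd [0.48 0.4  0.68 0.02 0.04 0.01]
0.12 cop -17.5 40.8
0.16 cop -8.6 44.7
0.2 cop 0.4 48.7
0.24 cop 9.3 52.6
tcp [ 0.527  -0.0547  0.051 ] yaw 100.8 zaxis [ 0.    -0.002 -1.   ] F [ 0.3 -0.3 -2.5] w 0.056 t 14.8
tool mm [ 2.3 -0.1 12.3]
turn deg [-0.01  0.11  0.  ]
```

Request:
{"api": "jog_arm", "payload": {"deltas": [[[2.5,0,1.5,0,0.1,0,45],[0,0,2,0,0,0,45],[0,0,2,0,0,0,45]]]}}

```text
clock: 15.1
eef_pos: [0.528, -0.052, 0.0473]
tool_rot: [0.637, 0.771, 0.001, 0.001]
ft_force: [-2.2, 1.8, 19.9]
grip_width: 0.0561
```

```bash
python3 -c "
from h import *
cop(4);to([.5265,-.0525,.0387]);lvl()"
```

```text
F [-1.41  1.31  8.57] T [ 0.33   0.552 -0.004] sd [0.32 0.42 0.3  0.03 0.05 0.03]
0.12 cop -35.0 15.7
0.16 cop -29.8 10.9
0.2 cop -24.7 6.2
0.24 cop -19.6 1.4
tcp [ 0.5283 -0.0519  0.0475] yaw 100.81 zaxis [ 0.004  0.    -1.   ] F [-1.5  1.1  8.9] w 0.0559 t 15.3
tool mm [-0.3 -1.9  8.8]
turn deg [0.23 0.02 0.01]
```

Request:
{"api": "jog_arm", "payload": {"deltas": [[[0,1.5,0.5,0.2,0,0,45],[0,1.5,0.7,0,0,0,45],[0,1.5,0.7,0,0,0,45],[0,1.5,0.7,0,0,0,45]]]}}

```text
clock: 15.7
eef_pos: [0.5289, -0.0519, 0.0474]
tool_rot: [0.638, 0.77, -0.004, -0.002]
ft_force: [-9.4, -1.7, 9.1]
grip_width: 0.0559
```

```bash
python3 -c "
from h import *
cop(4);to([.5265,-.0525,.0387]);lvl()"
```

```text
F [-8.46 -2.02  8.21] T [ 0.089  0.815 -0.153] sd [0.61 0.2  0.17 0.03 0.02 0.03]
0.12 cop 18.9 31.2
0.16 cop 50.8 38.8
0.2 cop 82.7 46.4
0.24 cop 114.6 54.0
tcp [ 0.5288 -0.0519  0.0473] yaw 100.68 zaxis [-0.008 -0.003 -1.   ] F [-8.2 -1.8  8. ] w 0.0563 t 15.9
tool mm [-0.1 -2.3  8.6]
turn deg [-0.47  0.06 -0.12]
```

Run:
```python
from h import *
a=np.mean([camera("scene").astype(float) for _ in range(6)],0)[:,:,::-1].astype(np.uint8)
cv2.imwrite("pics/scene6.png",a)
k=8;x,y=245,160
b=cv2.convertScaleAbs(cv2.resize(a[y:y+75,x:x+95],None,fx=k,fy=k,interpolation=cv2.INTER_CUBIC),alpha=2.0,beta=10)
e=get_obs()["eef_pos"]
th=np.linspace(0,2*np.pi,60)
def P(p):return tuple(int(v) for v in (proj("scene",p)-[x,y]+.5)*k)
def circ(c,z,r,col):cv2.polylines(b,[np.array([P([c[0]+r*np.cos(t),c[1]+r*np.sin(t),z]) for t in th],np.int32)],True,col,1)
circ(e,e[2]-.0177,.029,(0,255,0))
circ((.526,-.0495),.030,.036,(0,0,255))
ps=np.radians(10.8);O=np.array([.526,-.0495])+.105*np.array([np.cos(ps),np.sin(ps)])
def W(px,py,pz):return [O[0]+np.cos(ps)*px-np.sin(ps)*py,O[1]+np.sin(ps)*px+np.cos(ps)*py,pz]
for u,v in(((-.028,.03,.137),(-.028,-.03,.137)),((-.028,.03,.209),(-.028,-.03,.209)),((-.028,.03,.137),(-.028,.03,.209)),((-.028,-.03,.137),(-.028,-.03,.209))):cv2.line(b,P(W(*u)),P(W(*v)),(255,0,255),1)
cv2.imwrite("pics/c6.png",b)
```

```text
(no output)
```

View pics/c6.png

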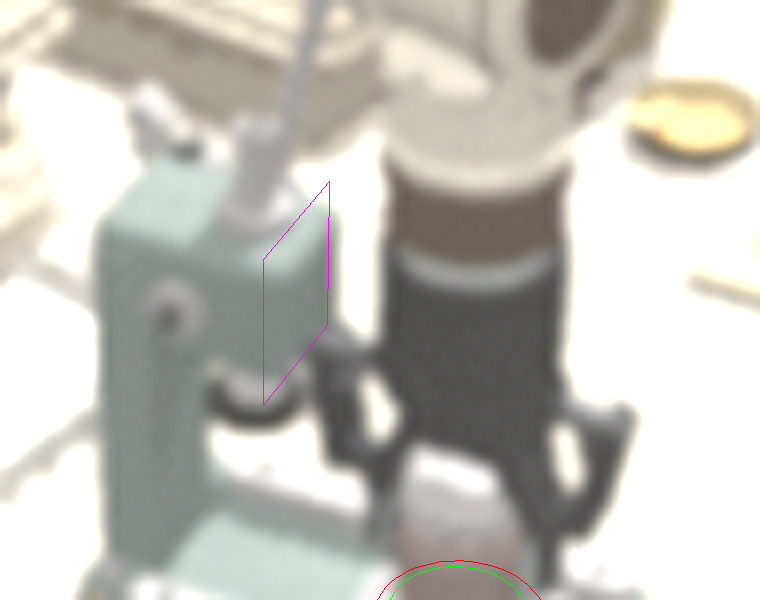

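The picture explains the block: the gripper's rear knuckle at (325,340) touches the press head's front edge at (330,325). I'll lift and turn the jaws 90° so they open along the press's y.

Request:
{"api": "jog_arm", "payload": {"deltas": [[[0,-5,-10,0,0,0,45],[0,-5,-15,0,0,0,45],[0,-5,-10,0,0,4,45],[0,0,0,0,0,8,45],[0,0,0,0,0,8,45]]]}}

```text
clock: 16.7
eef_pos: [0.5129, -0.055, 0.0843]
tool_rot: [0.766, 0.643, -0.004, -0.002]
ft_force: [0.3, -0.2, -1.8]
grip_width: 0.056
```

Request:
{"api": "jog_arm", "payload": {"deltas": [[[0,0,0,0,0,8.5,45],[0,0,0,0,0,8.5,45],[0,0,0,0,0,8.5,45],[0,0,0,0,0,8.5,45],[0,0,0,0,0,8.5,45]]]}}

```text
clock: 17.2
eef_pos: [0.513, -0.0551, 0.0856]
tool_rot: [0.948, 0.317, -0.004, 0.001]
ft_force: [0.2, 0.2, -2.3]
grip_width: 0.0561
```

Request:
{"api": "jog_arm", "payload": {"deltas": [[[0,0,0,0,0,8.5,45],[0,0,0,0,0,8.5,45],[0,0,0,0,0,8.5,45],[0,0,0,0,0,0,45]]]}}

```text
clock: 17.6
eef_pos: [0.5128, -0.0551, 0.0861]
tool_rot: [0.995, 0.098, -0.004, 0.002]
ft_force: [0.1, 0.3, -2.7]
grip_width: 0.0564
```

```bash
python3 -c "
from h import *
to([.523,-.0495,.053]);lvl(10.8);print(get_obs()['joint_pos'].round(2))"
```

```text
tcp [ 0.5128 -0.0551  0.0861] yaw 11.22 zaxis [-0.007 -0.004 -1.   ] F [ 0.1  0.3 -2.7] w 0.0564 t 17.6
tool mm [11.4 -3.5 33. ]
turn deg [0.14 0.45 0.42]
[-0.1   0.39 -0.19  1.   -0.    2.84]
```

Request:
{"api": "jog_arm", "payload": {"deltas": [[[12.5,-3,10,0.1,0.4,0.4,45],[0,0,10,0,0,0,45],[0,0,10,0,0,0,45],[0,0,0,0,0,0,45],[0,0,0,0,0,0,45]]]}}

```text
clock: 18.1
eef_pos: [0.525, -0.049, 0.0523]
tool_rot: [0.995, 0.098, -0.001, 0.0]
ft_force: [0.0, 0.4, -2.5]
grip_width: 0.056
```

```bash
python3 -c "
from h import *
to([.5245,-.050,.05]);lvl(10.8)"
```

```text
tcp [ 0.525  -0.049   0.0523] yaw 11.28 zaxis [-0.002 -0.001 -1.   ] F [ 0.   0.4 -2.5] w 0.056 t 18.1
tool mm [-0.6  0.9  2.3]
turn deg [0.01 0.1  0.48]
```

Request:
{"api": "jog_arm", "payload": {"deltas": [[[-0.5,0.7,2,0,0.1,0,45],[0,0,1.5,0,0,0,45],[0,0,2,0,0,0,45],[0,0,2,0,0,0,45]]]}}

```text
clock: 18.5
eef_pos: [0.5262, -0.0496, 0.0474]
tool_rot: [0.995, 0.099, 0.002, -0.0]
ft_force: [-1.9, 1.6, 13.4]
grip_width: 0.0562
```

```bash
python3 -c "
from h import *
cop(4);to([.5245,-.050,.0387]);lvl(10.8)"
```

```text
F [-1.8   1.23  7.43] T [0.35  0.503 0.003] sd [0.36 0.24 0.36 0.03 0.04 0.03]
0.12 cop -29.2 20.6
0.16 cop -21.8 15.6
0.2 cop -14.5 10.7
0.24 cop -7.2 5.7
tcp [ 0.5265 -0.0496  0.0475] yaw 11.32 zaxis [ 0.005  0.001 -1.   ] F [-2.1  0.9  7.2] w 0.0561 t 18.7
tool mm [-2.1 -0.   8.8]
turn deg [ 0.01 -0.31  0.52]
```

Request:
{"api": "jog_arm", "payload": {"deltas": [[[1,1,0.3,0,-0.3,0,45],[1,1,0.5,0,0,0,45],[1,1,0.5,0,0,0,45],[1,1,0.5,0,0,0,45]]]}}

```text
clock: 19.1
eef_pos: [0.5323, -0.0531, 0.0468]
tool_rot: [0.995, 0.099, 0.001, 0.0]
ft_force: [0.3, -0.1, -3.0]
grip_width: 0.0563
```

```bash
python3 -c "
from h import *
cop(4);to([.5245,-.050,.0387]);lvl(10.8)"
```

```text
F [-0.04 -0.18 -2.47] T [ 0.002  0.007 -0.006] sd [0.55 0.54 0.57 0.01 0.03 0.03]
0.12 cop 25.9 -351.1
0.16 cop 2.9 -457.1
0.2 cop -20.1 -563.0
0.24 cop -43.1 -669.0
tcp [ 0.5321 -0.053   0.0467] yaw 11.33 zaxis [ 0.002 -0.001 -1.   ] F [-0.   0.5 -2.7] w 0.0561 t 19.3
tool mm [-6.9 -4.5  8. ]
turn deg [ 0.06 -0.12  0.53]
```

Request:
{"api": "jog_arm", "payload": {"deltas": [[[0,0,1.5,0,0,0,45],[0,0,1.5,0,0,0,45],[0,0,1.5,0,0,0,45]]]}}

```text
clock: 19.6
eef_pos: [0.5329, -0.0532, 0.0423]
tool_rot: [0.995, 0.099, 0.002, 0.001]
ft_force: [0.5, 0.3, -1.7]
grip_width: 0.0561
```

```bash
python3 -c "
from h import *
cop(2);to([.5245,-.050,.0387]);lvl(10.8)"
```

```text
F [ 1.02 -0.66 -3.11] T [-0.079 -0.192  0.003] sd [0.21 0.16 0.28 0.   0.05 0.01]
0.12 cop -99.0 -0.9
0.16 cop -41.7 -38.1
0.2 cop 15.6 -75.3
0.24 cop 72.9 -112.5
tcp [ 0.5329 -0.0532  0.0422] yaw 11.32 zaxis [ 0.004 -0.001 -1.   ] F [ 0.8 -0.8 -3.4] w 0.0564 t 19.7
tool mm [-7.6 -4.8  3.4]
turn deg [ 0.1  -0.2   0.52]
```

Request:
{"api": "jog_arm", "payload": {"deltas": [[[0.7,0.7,1,0,0,0,45],[0,0,1.3,0,0,0,45],[0,0,1,0,0,0,45]]]}}

```text
clock: 20.0
eef_pos: [0.5332, -0.0536, 0.0386]
tool_rot: [0.995, 0.099, 0.001, 0.0]
ft_force: [-1.3, 0.8, 7.3]
grip_width: 0.0561
```

```bash
python3 -c "
from h import *
cop(2);to([.5245,-.050,.0387]);lvl(10.8)"
```

```text
F [-0.3   0.16 -0.91] T [ 0.042  0.148 -0.014] sd [0.14 0.26 0.01 0.03 0.06 0.01]
0.12 cop -75.0 15.9
0.16 cop -66.9 11.7
0.2 cop -58.9 7.6
0.24 cop -50.8 3.4
tcp [ 0.5332 -0.0536  0.0387] yaw 11.33 zaxis [ 0.003 -0.001 -1.   ] F [-0.2  0.4 -0.9] w 0.0565 t 20.1
tool mm [-7.8 -5.2 -0. ]
turn deg [ 0.06 -0.14  0.53]
```

Request:
{"api": "jog_arm", "payload": {"deltas": [[[0,0,0,0,0,0,62],[0,0,0,0,0,0,75],[0,0,0,0,0,0,80],[0,0,0,0,0,0,80]]]}}

```text
clock: 20.5
eef_pos: [0.5342, -0.0537, 0.0396]
tool_rot: [0.995, 0.099, 0.003, 0.001]
ft_force: [-0.0, -0.7, 0.3]
grip_width: 0.0799
```

Request:
{"api": "jog_arm", "payload": {"deltas": [[[0,0,-10,0,0,0,80],[0,0,-25,0,0,0,80],[0,0,-35,0,0,0,80],[0,0,-25,0,0,0,80],[-30,0,-5,0,0,0,60]]]}}

```text
clock: 21.0
eef_pos: [0.5062, -0.0592, 0.1446]
tool_rot: [0.995, 0.099, 0.003, 0.001]
ft_force: [-0.2, -0.5, 0.5]
grip_width: 0.0674
```

Request:
{"api": "jog_arm", "payload": {"deltas": [[[-40,0,0,0,0,0,40],[-45,0,0,0,0,0,20],[-45,0,0,0,0,0,0],[-30,0,0,0,0,0,0],[0,0,0,0,0,0,0]]]}}

```text
clock: 21.5
eef_pos: [0.3442, -0.0919, 0.1484]
tool_rot: [0.995, 0.1, 0.007, 0.002]
ft_force: [0.8, -1.0, 0.7]
grip_width: 0.0
```

Run:
```python
from fit import *
im=[]
to([.4,-.08,.05]);lvl(10.8)
for n in("scene","top"):
    a=np.mean([camera(n).astype(float) for _ in range(5)],0)[:,:,::-1].astype(np.uint8)
    cv2.imwrite(f"pics/{n}7.png",a)
    g=cv2.cvtColor(a,cv2.COLOR_BGR2GRAY).astype(float)
    srch("jar",n,lambda c:rm(g,n,c,.095,.030)-rm(g,n,c,.095,.021),.530,-.052)
    srch("knob",n,lambda c:rm(g,n,c,.051,.006)+rm(g,n,c,.051,.002)-2*rm(g,n,c,.051,.016),.436,-.069)
    x,y=(250,130) if n=="scene" else (270,145)
    im.append(cv2.resize(a[y:y+130,x:x+ 100],None,fx=4,fy=4,interpolation=cv2.INTER_CUBIC))
cv2.imwrite("pics/c7.png",cv2.convertScaleAbs(np.hstack(im),alpha=1.6))
```

```text
tcp [ 0.3442 -0.0919  0.1484] yaw 11.44 zaxis [ 0.015 -0.003 -1.   ] F [ 0.8 -1.   0.7] w 0.0 t 21.5
tool mm [55.6 -1.2 99.2]
turn deg [ 0.36 -0.83  0.64]
jar scene [-6.6795  0.539  -0.0422] [-6.9511  0.542  -0.04  ]
knob scene [-1.059948e+02  4.416000e-01 -6.150000e-02] [-1.071214e+02  4.405000e-01 -5.850000e-02]
jar top [-27.1223   0.5352  -0.0518] [-28.4187   0.5345  -0.052 ]
knob top [-1.73004e+02  4.47400e-01 -6.75000e-02] [-1.810033e+02  4.480000e-01 -6.750000e-02]
```

View pics/c7.png

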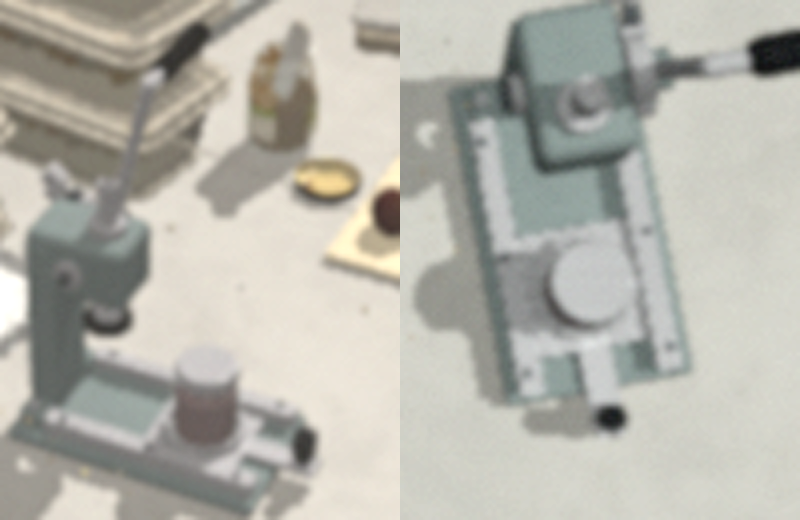

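The jar stands in the cradle. The carriage has already slid in about 8 mm while I searched for the fit, and the knob is near (.446,-.069). Next I'll push on the knob with shut fingers.

Request:
{"api": "jog_arm", "payload": {"deltas": [[[15,-1,20,0.3,-0.8,0.6,0],[15,-1,30,0,0,0,0],[15,-1,30,0,0,0,0],[8,0,25,0,0,0,0],[0,0,0,0,0,0,0]]]}}

```text
clock: 22.5
eef_pos: [0.406, -0.0784, 0.0405]
tool_rot: [0.995, 0.096, 0.003, 0.001]
ft_force: [-0.6, 0.2, 0.4]
grip_width: -0.0001
```

```bash
python3 -c "
from h import *
to([.410,-.0757,.032]);lvl(10.6)"
```

```text
tcp [ 0.406  -0.0784  0.0405] yaw 11.03 zaxis [ 0.006 -0.002 -1.   ] F [-0.6  0.2  0.4] w -0.0001 t 22.5
tool mm [ 4.4 -1.9  8.5]
turn deg [ 0.18 -0.3   0.43]
```

Request:
{"api": "jog_arm", "payload": {"deltas": [[[2,-2,6,0.2,-0.3,0.4,0],[0,0,3,0,0,0,0],[3,0,0,0,0,0,0],[5,0,0,0,0,0,0],[5,0,0,0,0,0,0]]]}}

```text
clock: 23.0
eef_pos: [0.4218, -0.0738, 0.0338]
tool_rot: [0.996, 0.092, 0.001, 0.0]
ft_force: [0.2, 0.3, 1.3]
grip_width: 0.0003
```

Request:
{"api": "jog_arm", "payload": {"deltas": [[[6,0,0,0,0,0,0],[7,0,0,0,0,0,0],[7,0,0,0,0,0,0],[7,0,0,0,0,0,0],[7,0,0,0,0,0,0]]]}}

```text
clock: 23.5
eef_pos: [0.4559, -0.0674, 0.0344]
tool_rot: [0.996, 0.092, -0.001, 0.0]
ft_force: [-2.9, 0.2, 2.2]
grip_width: 0.0002
```

```bash
python3 -c "
from h import *
to([.521,-.054,.032]);lvl(10.6)"
```

```text
tcp [ 0.4559 -0.0674  0.0344] yaw 10.52 zaxis [-0.002 -0.001 -1.   ] F [-2.9  0.2  2.2] w 0.0002 t 23.5
tool mm [66.5 -1.3  2.3]
turn deg [ 0.03  0.1  -0.08]
```

Request:
{"api": "jog_arm", "payload": {"deltas": [[[9,0,0,0,0,0,0],[9,0,0,0,0,0,0],[9,0,0,0,0,0,0],[9,0,0,0,0,0,0],[9,0,0,0,0,0,0]]]}}

```text
clock: 24.0
eef_pos: [0.504, -0.0579, 0.0344]
tool_rot: [0.996, 0.092, -0.001, -0.0]
ft_force: [-2.3, 0.4, 3.1]
grip_width: -0.0001
```

Request:
{"api": "jog_arm", "payload": {"deltas": [[[6,0,0,0,0,0,0],[5,0,0,0,0,0,0],[4,0,0,0,0,0,0],[4,0,0,0,0,0,0]]]}}

```text
clock: 24.4
eef_pos: [0.5158, -0.056, 0.0332]
tool_rot: [0.996, 0.091, -0.01, 0.002]
ft_force: [-11.7, -2.8, 8.7]
grip_width: 0.0003
```

Request:
{"api": "jog_arm", "payload": {"deltas": [[[4,0,0,0,0,0,0],[4,0,0,0,0,0,0]]]}}

```text
clock: 24.6
eef_pos: [0.5156, -0.0562, 0.0325]
tool_rot: [0.996, 0.09, -0.019, 0.003]
ft_force: [-10.5, -2.1, 9.5]
grip_width: -0.0001
```

Request:
{"api": "jog_arm", "payload": {"deltas": [[[-10,0,0,0,2.0,0,0],[-20,0,-20,0,0,0,0],[-35,0,-35,0,0,0,0],[-35,0,-35,0,0,0,0],[-35,0,-35,0,0,0,0]]]}}

```text
clock: 25.1
eef_pos: [0.3836, -0.0805, 0.1571]
tool_rot: [0.996, 0.091, -0.001, 0.001]
ft_force: [0.3, -0.5, 1.2]
grip_width: 0.0001
```

Request:
{"api": "jog_arm", "payload": {"deltas": [[[-30,0,-20,0,0,0,30],[0,0,0,0,0,0,50],[0,0,0,0,0,0,50]]]}}

```text
clock: 25.4
eef_pos: [0.3556, -0.0876, 0.1838]
tool_rot: [0.996, 0.09, 0.006, 0.004]
ft_force: [0.4, 0.6, -0.5]
grip_width: 0.0429
```

Run:
```python
from fit import *
to([.4,-.08,.05]);lvl(10.6);im=[]
for n in("scene","top"):
    a=np.mean([camera(n).astype(float) for _ in range(5)],0)[:,:,::-1].astype(np.uint8)
    cv2.imwrite(f"pics/{n}8.png",a)
    g=cv2.cvtColor(a,cv2.COLOR_BGR2GRAY).astype(float)
    srch("knob",n,lambda c:rm(g,n,c,.051,.006)+rm(g,n,c,.051,.002)-2*rm(g,n,c,.051,.016),.540,-.052)
    x,y=(235,120) if n=="scene" else (290,125)
    im.append(cv2.resize(a[y:y+110,x:x+ 100],None,fx=4,fy=4,interpolation=cv2.INTER_CUBIC))
cv2.imwrite("pics/c8.png",cv2.convertScaleAbs(np.hstack(im),alpha=1.6))
```

```text
tcp [ 0.3556 -0.0876  0.1838] yaw 10.33 zaxis [ 0.013 -0.006 -1.   ] F [ 0.4  0.6 -0.5] w 0.0429 t 25.4
tool mm [ 43.4  -0.6 134.3]
turn deg [ 0.49 -0.69 -0.27]
knob scene [-6.81033e+01  5.28800e-01 -4.22000e-02] [-7.21884e+01  5.28000e-01 -4.00000e-02]
knob top [-1.406219e+02  5.364000e-01 -5.160000e-02] [-1.43872e+02  5.37000e-01 -5.20000e-02]
```

View pics/c8.png

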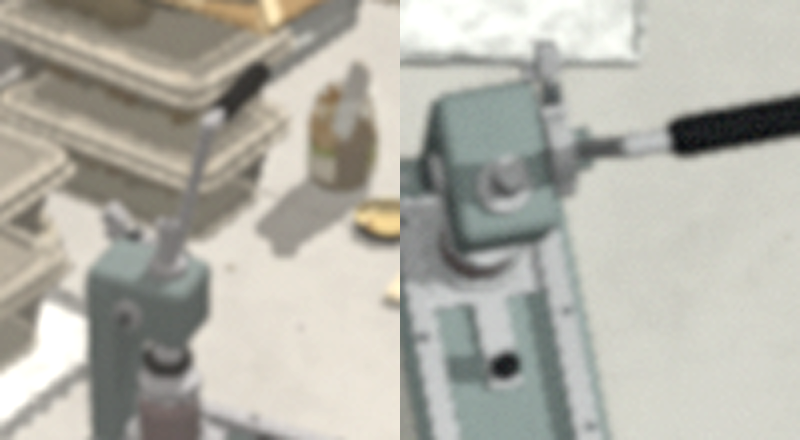

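The top view shows the knob at about 99 mm of its 105 mm travel, and the jar close to under the ram. It may not be fully home, so I'll push again, harder and a little higher.

Request:
{"api": "jog_arm", "payload": {"deltas": [[[30,0,20,0.5,-0.7,0,0],[35,0,30,0,0,0,0],[35,0,35,0,0,0,0],[25,0,35,0,0,0,0],[0,0,5,0,0,0,0]]]}}

```text
clock: 26.4
eef_pos: [0.4842, -0.0644, 0.0544]
tool_rot: [0.996, 0.09, 0.001, 0.0]
ft_force: [-1.8, -0.3, 0.9]
grip_width: 0.0002
```

```bash
python3 -c "
from h import *
to([.505,-.0575,.038]);lvl(10.6)"
```

```text
tcp [ 0.4842 -0.0644  0.0544] yaw 10.33 zaxis [ 0.001 -0.    -1.   ] F [-1.8 -0.3  0.9] w 0.0002 t 26.4
tool mm [21.7 -3.1 16.5]
turn deg [ 0.03 -0.05 -0.27]
```

Request:
{"api": "jog_arm", "payload": {"deltas": [[[5,-3,10,0,0,0,0],[5,0,6,0,0,0,0],[10,0,0,0,0,0,0],[8,0,0,0,0,0,0],[8,0,-1,0,0,0,0]]]}}

```text
clock: 26.9
eef_pos: [0.5161, -0.0551, 0.0392]
tool_rot: [0.996, 0.089, -0.004, 0.001]
ft_force: [-13.0, -3.8, 0.9]
grip_width: 0.0001
```

Request:
{"api": "jog_arm", "payload": {"deltas": [[[8,0,-1,0,0,0,0],[10,0,-1,0,0.5,0,0]]]}}

```text
clock: 27.1
eef_pos: [0.516, -0.0551, 0.0391]
tool_rot: [0.996, 0.088, -0.018, 0.003]
ft_force: [-23.5, -5.6, 15.9]
grip_width: -0.0001
```

```bash
python3 -c "
from h import *
cop(2);to([.521,-.0575,.038]);lvl(10.6)"
```

```text
F [-21.06  -5.73  12.45] T [-1.188  4.388 -0.057] sd [0.02 0.27 0.62 0.02 0.04 0.04]
0.12 cop -125.4 -33.7
0.16 cop -68.6 -18.2
0.2 cop -11.9 -2.8
0.24 cop 44.9 12.7
tcp [ 0.516  -0.0551  0.0392] yaw 10.05 zaxis [-0.035 -0.008 -0.999] F [-21.   -5.5  11.8] w -0.0004 t 27.2
tool mm [4.5 3.2 1. ]
turn deg [ 0.1   2.05 -0.54]
```

Both pushes stopped at the same place, the second against 23 N at the fingertips, so this is the end stop. That also matches the cradle-to-ram distance I first measured, about 92 to 100 mm. On to the lever.

Request:
{"api": "jog_arm", "payload": {"deltas": [[[-10,0,0,0,2.0,0,0],[-25,0,-20,0,0,0,20],[-30,0,-40,0,0,-4,60],[-20,0,-45,0,0,-8,85],[0,0,-45,0,0,-8.5,85]]]}}

```text
clock: 27.7
eef_pos: [0.4252, -0.0716, 0.192]
tool_rot: [0.964, 0.267, -0.006, -0.001]
ft_force: [1.7, -0.7, 0.0]
grip_width: 0.058
```

Request:
{"api": "jog_arm", "payload": {"deltas": [[[0,0,-45,0,0,-8.5,85],[0,0,-45,0,0,-8.5,85],[0,0,-45,0,0,-8.5,85],[0,0,-45,0,0,-8.5,85],[0,0,-20,0,0,-8.5,85]]]}}

```text
clock: 28.2
eef_pos: [0.4255, -0.0716, 0.4124]
tool_rot: [0.798, 0.602, 0.003, 0.006]
ft_force: [0.3, -0.7, -0.0]
grip_width: 0.0851
```

Request:
{"api": "jog_arm", "payload": {"deltas": [[[0,0,0,0,0,-8.5,85],[0,0,0,0,0,-8.5,85],[0,0,0,0,0,-8.5,85]]]}}

```text
clock: 28.5
eef_pos: [0.4272, -0.0718, 0.4228]
tool_rot: [0.644, 0.765, 0.007, 0.015]
ft_force: [-0.1, 0.6, -0.2]
grip_width: 0.0854
```

```bash
python3 -c "
from h import *
to([.635,-.150,.36]);lvl(100.5);print(get_obs()['joint_pos'].round(2))"
```

```text
tcp [ 0.4272 -0.0718  0.4228] yaw 99.78 zaxis [ 0.031 -0.008 -0.999] F [-0.1  0.6 -0.2] w 0.0854 t 28.5
tool mm [-111.5  189.6   69.9]
turn deg [ 1.68  0.79 -0.71]
[-0.16  0.08  0.31  1.76 -0.    1.24]
```

Request:
{"api": "jog_arm", "payload": {"deltas": [[[-22,34,0,1.7,0.8,-0.7,85],[-22,34,2,0,0,0,85],[-22,34,4,0,0,0,85],[-22,34,6,0,0,0,85],[-12,30,8,0,0,0,85]]]}}

```text
clock: 29.0
eef_pos: [0.6076, -0.1406, 0.4164]
tool_rot: [0.638, 0.77, 0.004, 0.007]
ft_force: [0.2, -0.1, 0.8]
grip_width: 0.085
```

Request:
{"api": "jog_arm", "payload": {"deltas": [[[0,0,0,0,0,0,85],[0,0,0,0,0,0,85]]]}}

```text
clock: 29.2
eef_pos: [0.6114, -0.1417, 0.4114]
tool_rot: [0.638, 0.77, 0.003, 0.005]
ft_force: [-0.8, 0.6, 0.7]
grip_width: 0.0852
```

```bash
python3 -c "
from h import *
to([.635,-.150,.345]);lvl(100.5);print(get_obs()['joint_pos'].round(2))"
```

```text
tcp [ 0.6114 -0.1417  0.4114] yaw 100.65 zaxis [ 0.012 -0.002 -1.   ] F [-0.8  0.6  0.7] w 0.0852 t 29.2
tool mm [-12.2  21.   66.7]
turn deg [0.64 0.23 0.15]
[-0.23  0.57  0.97  1.96  0.    1.16]
```

Request:
{"api": "jog_arm", "payload": {"deltas": [[[-12,20,10,0.6,0.2,0,85],[0,0,15,0,0,0,85],[0,0,15,0,0,0,85],[0,0,5,0,0,0,85],[0,0,0,0,0,0,85]]]}}

```text
clock: 29.7
eef_pos: [0.6327, -0.1493, 0.3687]
tool_rot: [0.638, 0.77, 0.001, 0.002]
ft_force: [-1.2, -0.1, 0.5]
grip_width: 0.085
```

Run:
```python
from h import *
to([.635,-.150,.288]);lvl(100.5);im=[]
for n in("scene","top"):
    a=np.mean([camera(n).astype(float) for _ in range(3)],0)[:,:,::-1].astype(np.uint8)
    x,y=(235,90) if n=="scene" else (310,100)
    b=cv2.resize(a[y:y+110,x:x+ 100],None,fx=4,fy=4,interpolation=cv2.INTER_CUBIC)
    b=cv2.convertScaleAbs(b,alpha=1.6)
    q=(proj(n,[.635,-.15,.3066])-[x,y]+.5)*4;cv2.circle(b,tuple(int(v) for v in q),3,(0,0,255),-1)
    im.append(b)
cv2.imwrite("pics/c9.png",np.hstack(im))
```

```text
tcp [ 0.6327 -0.1493  0.3687] yaw 100.67 zaxis [ 0.004 -0.001 -1.   ] F [-1.2 -0.1  0.5] w 0.085 t 29.7
tool mm [-0.9  1.8 80.7]
turn deg [0.2  0.11 0.17]
```

View pics/c9.png

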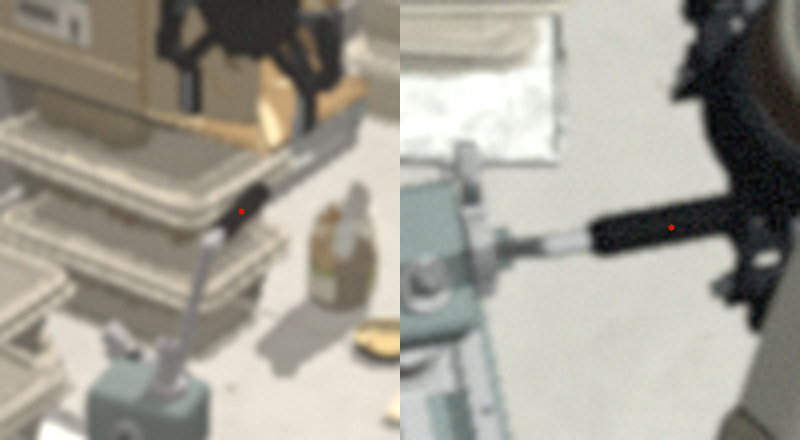

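The predicted grip point (red) lies on the middle of the black bar in both views, and the open fingers straddle it above. Descending.

Request:
{"api": "jog_arm", "payload": {"deltas": [[[-1,2,20,0.2,0.1,0,85],[0,0,20,0,0,0,85],[0,0,20,0,0,0,85],[0,0,10,0,0,0,85],[0,0,0,0,0,0,85]]]}}

```text
clock: 30.5
eef_pos: [0.6374, -0.1506, 0.3002]
tool_rot: [0.638, 0.77, 0.002, 0.004]
ft_force: [0.5, 0.3, 0.3]
grip_width: 0.0851
```

```bash
python3 -c "
from h import *
to([.635,-.150,.288]);lvl(100.5)"
```

```text
tcp [ 0.6374 -0.1506  0.3002] yaw 100.66 zaxis [ 0.009 -0.002 -1.   ] F [0.5 0.3 0.3] w 0.0851 t 30.5
tool mm [ 1.1 -2.3 12.2]
turn deg [0.47 0.21 0.17]
```

Request:
{"api": "jog_arm", "payload": {"deltas": [[[1,-2,8,0.4,0.2,0,85],[0,0,5,0,0,0,85],[0,0,0,0,0,0,40],[0,0,0,0,0,0,12],[0,0,0,0,0,0,10]]]}}

```text
clock: 31.0
eef_pos: [0.6361, -0.1502, 0.289]
tool_rot: [0.638, 0.77, 0.001, 0.002]
ft_force: [0.5, -0.9, 0.3]
grip_width: 0.0428
```

Request:
{"api": "jog_arm", "payload": {"deltas": [[[0,0,0,0,0,0,10],[0,0,0,0,0,0,10],[0,0,0,0,0,0,10],[0,0,0,0,0,0,10]]]}}

```text
clock: 31.4
eef_pos: [0.6367, -0.1501, 0.2898]
tool_rot: [0.638, 0.77, 0.002, 0.003]
ft_force: [-0.1, -0.1, 0.1]
grip_width: 0.0201
```

```bash
python3 -c "
from h import *
to([.635,-.150,.288]);lvl(100.5)"
```

```text
tcp [ 0.6367 -0.1501  0.2898] yaw 100.7 zaxis [ 0.007 -0.001 -1.   ] F [-0.1 -0.1  0.1] w 0.0201 t 31.4
tool mm [ 0.5 -1.7  1.8]
turn deg [0.36 0.13 0.2 ]
```

Request:
{"api": "jog_arm", "payload": {"deltas": [[[0,-7,2,0.3,0.1,0,10],[0,-7,2,0,0,0,10],[0,-7,2.5,0,0,0,10],[0,-6.5,3,0,0,0,10],[0,-6.5,3,0,0,0,10]]]}}

```text
clock: 31.9
eef_pos: [0.6209, -0.1534, 0.2853]
tool_rot: [0.636, 0.771, 0.018, 0.018]
ft_force: [9.8, 1.8, 2.1]
grip_width: 0.0203
```

```bash
cat >> h.py <<'E'
def arc(th=None):
    o=get_obs();p=np.array([.6367,-.1501,.2898]);ps=np.radians(10.6)
    d=np.array(o["eef_pos"])-p;u=d[0]*np.cos(ps)+d[1]*np.sin(ps);v=-d[0]*np.sin(ps)+d[1]*np.cos(ps);w=d[2]
    X=.14*np.sin(.22)-u;Z=.14*np.cos(.22)+w
    print("theta",round(np.arctan2(X,Z)-.22,3),"r",round(np.hypot(X,Z)*1000,1),"side",round(v*1000,1))
E
python3 -c "
from h import *
to([.635,-.150,.288]);lvl(100.5);arc()"
```

```text
tcp [ 0.6209 -0.1534  0.2853] yaw 100.97 zaxis [ 0.051  0.005 -0.999] F [9.8 1.8 2.1] w 0.0203 t 31.9
tool mm [ 0.6 14.6 -1.9]
turn deg [2.91 0.29 0.48]
theta 0.119 r 140.2 side -0.3
```

Request:
{"api": "jog_arm", "payload": {"deltas": [[[0,-10,3,2,0,0,10],[0,-11,4,1,0,0,10],[0,-11,5,1,0,0,10],[0,-11,6,1,0,0,10]]]}}

```text
clock: 32.3
eef_pos: [0.5935, -0.1589, 0.2748]
tool_rot: [0.635, 0.773, -0.001, 0.006]
ft_force: [10.7, 2.2, 3.4]
grip_width: 0.0199
```

```bash
python3 -c "
from h import *
to([.635,-.150,.288]);lvl(100.5);arc()"
```

```text
tcp [ 0.5935 -0.1589  0.2748] yaw 101.17 zaxis [ 0.008 -0.009 -1.   ] F [10.7  2.2  3.4] w 0.0199 t 32.3
tool mm [  0.6  42.5 -12.9]
turn deg [0.35 0.58 0.67]
theta 0.33 r 142.7 side -0.7
```

Request:
{"api": "jog_arm", "payload": {"deltas": [[[0,-11,8,0.5,0.3,0.3,10],[0,-11,9,0.5,0,0,10],[0,-10,10,0.5,0,0,10],[0,-9,10,0.5,0,0,10]]]}}

```text
clock: 32.7
eef_pos: [0.5677, -0.1642, 0.2511]
tool_rot: [0.636, 0.772, 0.003, 0.01]
ft_force: [2.0, 1.8, 12.8]
grip_width: 0.0202
```

```bash
python3 -c "
from h import *
to([.635,-.150,.288]);lvl(100.5);arc()"
```

```text
tcp [ 0.5677 -0.1642  0.2511] yaw 101.07 zaxis [ 0.02  -0.008 -1.   ] F [ 2.   1.8 12.8] w 0.0202 t 32.7
tool mm [  0.5  69.5 -35.7]
turn deg [1.06 0.67 0.58]
theta 0.581 r 140.7 side -1.1
```

Request:
{"api": "jog_arm", "payload": {"deltas": [[[0,-10,11,1,0.5,0.5,10],[0,-10,12,0.5,0,0,10],[0,-9,13,0.5,0,0,10]]]}}

```text
clock: 33.0
eef_pos: [0.5507, -0.1675, 0.2267]
tool_rot: [0.638, 0.77, 0.006, 0.01]
ft_force: [4.1, 2.3, 6.6]
grip_width: 0.0199
```

```bash
python3 -c "
from h import *
to([.635,-.150,.288]);lvl(100.5);arc()"
```

```text
tcp [ 0.5507 -0.1675  0.2267] yaw 100.76 zaxis [ 0.022 -0.004 -1.   ] F [4.1 2.3 6.6] w 0.0199 t 33.0
tool mm [  0.9  87.3 -59.5]
turn deg [1.21 0.46 0.26]
theta 0.795 r 139.2 side -1.3
```

Request:
{"api": "jog_arm", "payload": {"deltas": [[[0,-8,14,1,0.3,0,10],[0,-7,15,0.5,0,0,10],[0,-6,15,0.5,0,0,10]]]}}

```text
clock: 33.3
eef_pos: [0.5367, -0.1702, 0.1941]
tool_rot: [0.637, 0.771, 0.002, 0.007]
ft_force: [2.2, 2.9, 10.5]
grip_width: 0.02
```

```bash
python3 -c "
from h import *
to([.635,-.150,.288]);lvl(100.5);arc()"
```

```text
tcp [ 0.5367 -0.1702  0.1941] yaw 100.86 zaxis [ 0.013 -0.006 -1.   ] F [ 2.2  2.9 10.5] w 0.02 t 33.3
tool mm [  0.6 101.5 -92.7]
turn deg [0.69 0.46 0.37]
theta 1.052 r 138.7 side -1.4
```

Request:
{"api": "jog_arm", "payload": {"deltas": [[[0,-4,11,0.5,0.3,0,10],[0,-2,9,0,0,0,10]]]}}

```text
clock: 33.5
eef_pos: [0.5334, -0.1708, 0.1805]
tool_rot: [0.637, 0.771, 0.004, 0.007]
ft_force: [-5.9, 2.4, 16.1]
grip_width: 0.0202
```

Run:
```python
from h import *
arc()
for i in range(6):
    camera("scene");o=get_obs()
    if i%2: arc();print(o["clock"],np.round(o["ft_force"],1))
im=[]
for n in("scene","top"):
    a=np.mean([camera(n).astype(float) for _ in range(4)],0)[:,:,::-1].astype(np.uint8)
    x,y=(235,120) if n=="scene" else (290,125)
    im.append(cv2.convertScaleAbs(cv2.resize(a[y:y+130,x:x+100],None,fx=4,fy=4,interpolation=cv2.INTER_CUBIC),alpha=1.6))
cv2.imwrite("pics/c10.png",np.hstack(im));arc()
```

```text
theta 1.152 r 138.6 side -1.4
theta 1.15 r 138.7 side -1.4
33.6 [-3.3  2.2 12.7]
theta 1.149 r 138.7 side -1.3
33.7 [-3.4  3.  12.7]
theta 1.149 r 138.7 side -1.3
33.8 [-3.1  2.5 12.3]
theta 1.149 r 138.6 side -1.3
```

View pics/c10.png

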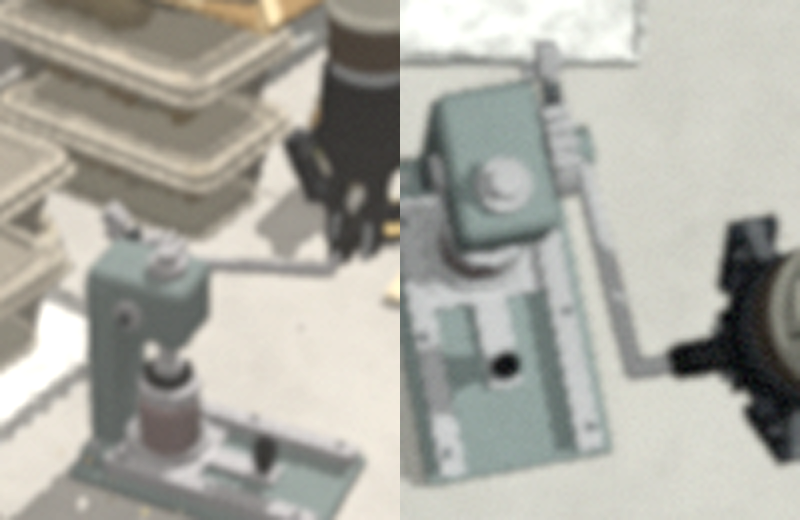

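The lever is down at its stop and steady, the pad sits on the lid, and the jar stands in the cradle under the ram. Handing in.

```bash
python3 -c "
from h import *
print(job_done());arc()"
```

```text
the job is handed in; nothing more can be done
None
the job is handed in; nothing more can be done
```

The job is handed in at about 34 s of the 72 s allowed. The jar is in the cradle, the carriage is against its stop, and the arm is still holding the lever down past the third click. `job_done()` gives no verdict.

**What I did**
- **Jar in the cradle:** With the jaws along the press's x, the gripper's knuckle touched the press head (about 8–9 N sideways) and the jar landed on the rim. I turned the jaws 90° and felt for the seat until the jar dropped to the cradle floor height.
- **Carriage:** I pushed the knob home with shut fingers. It stopped at the same place twice, the second time against about 23 N.
- **Lever:** I gripped the bar and pulled it along its arc past all three clicks to its end.

**Last checks**
- **Lever:** I worked its angle out from the tool position as 1.149 rad. That is slightly above the 1.12 stop, so the estimate is about 0.03 off. It was not moving, with about 13 N on the tool.
- **Jar and pad:** The last picture shows the pad on the lid and the jar standing in the cradle under the ram. I could not measure how far the lid went down or the pad force.

**What disagreed**
- **Carriage travel:** From the pictures, the knob moved only about 99 mm of the 105 mm. I still take it as home: the stop was solid, and the first pictures put the cradle only about 92 mm from the ram. I think the carriage started slightly in.
- **Carriage slip:** It also slid in about 8 mm while I was seating the jar.

I did not measure the ring mould, bowl and thermometer again at the end. The planned paths stayed clear of them.

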